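# Turn a tile over in the cradle and latch it shut

### The arm

A 6-joint arm with a two-finger parallel gripper is mounted at the origin on the work surface. World frame = base frame: x ahead of the robot, y to its left, z up, the work surface at z = 0. Lengths are in m, angles in rad, forces in N, time in s.
With the tool pointing down it reaches from about 0.225 to 0.875 m from the base axis. Payload 3.4 kg.
Tool frame: the origin (TCP) lies at the very end of the fingers, on their centre line; the grasp point (between the pads) lies 19 mm behind it (grasp_offset is the distance from the TCP to the grasp point, in m); y points along the fingers, z is the direction in which the jaws open and shut, and the axes are right-handed (so a half turn about y gives the same grasp; the last joint's range is limited). The gripper opens to 85 mm and grips with 20 to 120 N. Pads are 22 mm wide; open, the fingers measure 114 mm over their backs; the gripper's body (76 mm by 85 mm) begins 54 mm behind the grasp point. The pads swing forward as they close: fully open they stand 13 mm farther back than shut.
Start: joints at [1.016, 0.276, 1.505, -0, 1.361, -0.121], TCP at [0.242, 0.522, 0.231] pointing down, gripper open.
Joint ranges: [-2.89, 2.89], [-0.75, 2.08], [0.22, 2.7], [-1.18, 4.32], [0.11, 2.71], [-2.7, 2.7]. Speed limits (rad/s): [2.57, 2.57, 3.14, 3.14, 3.14, 3.14].

### API

Orientations are given as a unit quaternion [w, x, y, z].
In Python, from rig import get_state, get_image, sign_off, grasp_offset gives the robot as it stands.
- The arm moves only by the shell command python3 -m jog 'ROWS' [FORCE]. ROWS is JSON, one flat list of numbers, 7 for each row, row after row: the closure in counts, from 0 (fully open) to 255 (shut), then the shift along the tool's x, y, z in cm, then the turn, a rotation vector about the tool's x, y, z in units of 8 degrees (1.0 is 8 degrees). In form: [jaw, tx, ty, tz, rx, ry, rz, jaw, tx, ty, tz, rx, ry, rz, ...]. A call has 1 to 12 rows; each row is the pose to reach, as a shift and turn from the pose commanded when the call began, along the tool's axes at that moment; what a row does not reach only later rows make up. A row lasts 1/8 s, in which the tool goes at most 62.5 mm and 10.7 degrees, less where a joint would pass 70% of its speed; a pose out of reach is approached as far as the arm can. A call with a gripper value outside its range is refused whole. The fingers move at their own pace and stop on an object; FORCE is the grip in N (left out, the last holds). Time passes only in rows, so rows that repeat a pose let the fingers close. It gives the time, the measured TCP pose, the force and the opening at its end, in the units of the state.
- get_state(): the state, without advancing time (a new reading comes with each control period).
- get_image(name): name is "scene" or "top" or "wrist"; returns a dict with "color" (480x640x3 uint8, blue, green, red), "mtx" (3x3 intrinsics, pixels), "R" (3x3) and "t" (3): a world point X has camera coordinates R X + t; the wrist camera has in their place "tool_from_camera" (4x4, takes a point from camera to tool coordinates, whose origin is the TCP and whose axes are the tool frame's). Camera axes: x right, y down, z forward; pixel columns grow to the right and rows downward; lengths in m; the calibration is good to about 2 mm. A picture is of the moment at which its call begins: read the wrist's pose just before it. There is no depth.
- sign_off(): hands the job in, once; it reports no verdict.
The state is a dict: "clock": time; "qpos": joint angles; "qd": joint speeds; "effort": joint torques, N m; "position": TCP position; "ee_rot": TCP orientation; "contact_force": force on the tool from outside, world axes, zero at the start; "moment": the same for the moment, N m; "width": finger opening in m.
Only numpy, scipy, OpenCV 4.12 (cv2) and the standard library are available. Lean on these libraries where they do the work, as an engineer would, in place of code of your own. Each camera call takes 0.05 s, during which the arm holds its last target.

### The job

The decorated tile has to lie face down, clamped in the turnover cradle: swing the cradle's leaf over by its bar, without slamming it, until it is closed flat on the bed. Then lift the latch's hook by its yellow knob over the keeper's lip so that it sits behind it, and press the red lever fully down past centre so that it stays down. Leave the other things on the table alone.

Things in the scene. Friction and masses are not known exactly. Their poses are not given: they have to be found in the camera images.
- hinge_mid (a point): Middle of the turnover cradle's hinge line, 110 mm above the table. Axes = the cradle's, fixed: x along the hinge, z up, y from the hinge towards bed and latch. All cradle coordinates below are from here. Green base block: x -75 to 75, y 5 to 125, top at z -5. The latch is on its upright outer face (y 125) at x 42.
- leaf (a joint): Angle of the leaf about the hinge: 0 closed flat on the bed, 3.14 open flat (start). It lifts up and over. Light wood, 150 (x) x 119 x 20 mm; open it lies at y -125 to -6, z -20 to 0; closed at y 6 to 125, z 0 to 20. The hinge is stiff (0.6 N m of friction): it stays where it is left; 3 to 7 N at its bar swings it.
- bar_grip (a point): Best grip point on the axis of the leaf's round black handle bar, 10 mm thick, 140 mm long along the hinge, on steel arms at x -66 and 66. The point is at x -35; leaf open: y -170, z -30; closed: y 170, z +30 (172.6 mm from the hinge line). Closed, the bar hangs over the latch: reach that with the tool leaning outwards 35 to 45 degrees.
- tile_mid (a point): Centre of the terracotta tile, 100 x 100 x 7 mm, 0.1 to 0.2 kg; z points out of its cream and blue decorated face, up at the start. It is held loosely in the leaf by rails with lips, cannot fall out, and is turned over with the leaf: no need to handle it by itself.
- bed (a point): Middle of the grey felt bed on the base block, on its top (y 65, z -1). With the leaf closed the turned tile lies about 8 mm above this point, decorated face down.
- keeper_seat (a point): Where the hook bar rests in the steel keeper on the leaf's outer edge; axes as the leaf's. Leaf closed: x 42, y 135.5, z +2. An upward-open channel, 18 mm long in x, 11 mm wide inside in y (5.5 mm either side of this point), floor 2.5 mm below this point; the outer lip is 4 mm thick, its top 3.5 mm above this point. Only the hook bar touches it.
- hook_bar (a point): Centre of the steel hook bar, 5 mm thick, 28 mm long in x, at the free end of the latch's wire bail; it goes over the keeper's lip and down behind it. Axes = the bail's: z along the bail, away from its pivot (pivot 43 mm back along -z), y outwards to the knob's side. The bail stretches like a spring, up to 8 mm, 3 N per mm.
- knob (a point): Centre of the yellow knob on the bail, a cylinder 14 mm thick and 20 mm long in x, gripped on its flat ends. In the bail's axes it is at y +34, z -15.5 mm from the hook bar. Bail and lever make a chain of two links, with light friction: they stay where they are put.
- bail (a joint): Angle of the bail on the lever, growing as its free end turns outwards (+y). The bail points straight up when this equals the lever's angle, leans outwards by (bail - lever) when larger, inwards when smaller. Range -0.6 to 3.2; 1.5 to 1.75 at the start.
- lever_pivot (a point): The lever's pivot on the base block, x 42, y 137, z -30, fixed. Axes turn with the lever: -z along it to the tip, y its outer side when closed. The bail's pivot is on the lever at y -4, z -14 mm in these axes.
- lever_tip (a point): Tip of the red lever, 50 mm from its pivot; the lever is 12 mm wide (x) and 6 mm thick.
- lever (a joint): Angle of the lever: 0 fully down, flat along the base block's face; 1.57 straight out; 2.4 fully raised. Starts at 1.2 to 1.5. To clear the lip it rises to about 2.1; hooked and slack it is at 1.2 or more. Pressed down when hooked it stiffens below 1.15 (a few N at the tip), passes centre near 0.3 and is then held down by the spring.
- bottle: Clear water bottle with blue cap, 64 mm thick, 200 mm tall; origin at the centre of its underside. A bystander: leave it alone.
- flask: Purple flask, 68 mm thick, 210 mm tall; origin at the centre of its underside. A bystander: leave it alone.
- pot: Terracotta bowl, 90 mm wide, 70 mm tall; origin at the centre of its underside. A bystander: leave it alone.
- rolling_pin: Wooden rolling pin, 54 mm thick, 370 mm long along x; origin at the centre of its underside. A bystander: leave it alone.
- clay_bar0: Brown clay bar, 110 (x) x 30 x 12 mm; origin at the centre of its underside. A bystander: leave it alone.
- clay_bar1: Brown clay bar, 110 (x) x 30 x 12 mm; origin at the centre of its underside. A bystander: leave it alone.
- clay_bar2: Brown clay bar, 110 (x) x 30 x 12 mm; origin at the centre of its underside. A bystander: leave it alone.
- slat: Wooden guide slat, 300 (x) x 35 x 12 mm; origin at the centre of its underside. A bystander: leave it alone.
Things that resemble listed ones, but are neither listed nor needed, are in the scene too. What is shaped like the part that bears tile_mid but turquoise is not meant.

How it is judged:
By the outcome, as a careful person would: the job done as asked, in the order asked, and still so for the second after the job is handed in, with the robot touching nothing.
It also fails if it takes over 67 s, if anything falls off the work surface, if the arm or the gripper's body presses on something with over 40 N, if the wrist force passes 120 N, or if a joint passes its speed limit or range.

## Working session

There is one attempt and no reset: what is moved stays moved. The work goes in short steps, Python scripts to look and compute and a shell command to move; the robot and the scene stay as the last step left them, time stands still between calls to the robot, and variables do not carry over. Pictures are saved under pics/ and viewed, and the job is handed in when it is done.

```bash
ls; mkdir -p pics
python3 - <<'E'
from rig import get_state, get_image, grasp_offset
import cv2
s=get_state(); print(s, grasp_offset)
for n in ("scene","top","wrist"):
    d=get_image(n); cv2.imwrite(f"pics/{n}0.png",d["color"]); print(n,{k:v for k,v in d.items() if k!="color"})
E
```

```text
pics
{'clock': 0.0, 'qpos': array([ 1.01598976e+00,  2.76589262e-01,  1.50613771e+00,  3.27125111e-06,
        1.36072306e+00, -1.21016960e-01]), 'qd': array([-1.78093871e-03,  2.07476686e-05,  5.98173398e-04,  3.54700357e-04,
        1.01589802e-03,  1.22470295e-03]), 'effort': array([-1.13928421e-03, -4.16749513e+01, -2.45810044e+01, -9.07787808e-05,
        1.08558271e-02, -1.10353207e-05]), 'position': array([0.24140588, 0.52127512, 0.23044117]), 'ee_rot': array([-0.68992002,  0.69115837, -0.15238706,  0.15194952]), 'contact_force': array([0.70715947, 0.39872043, 0.10989221]), 'moment': array([0.02398741, 0.00425691, 0.02407715]), 'width': 0.08537298029829347} 0.0187
scene {'mtx': array([[537.40502533,   0.        , 316.86885345],
       [  0.        , 537.40502533, 245.33813328],
       [  0.        ,   0.        ,   1.        ]]), 'R': array([[-0.12632876,  0.99197902,  0.00432166],
       [ 0.77805686,  0.10178635, -0.61989278],
       [-0.61536052, -0.07494779, -0.78467462]]), 't': array([ 0.05103658, -0.36449979,  1.79085626])}
top {'mtx': array([[493.69342619,   0.        ,
[... 151 characters left out ...]
994606, -0.00922486],
       [-0.99647379,  0.00552894, -0.08372222],
       [ 0.08376871,  0.00879271, -0.99644643]]), 't': array([0.02469484, 0.52151218, 1.22134533])}
wrist {'mtx': array([[353.62904625,   0.        , 319.35587961],
       [  0.        , 353.62904625, 244.50095687],
       [  0.        ,   0.        ,   1.        ]]), 'tool_from_camera': array([[-3.43974019e-04,  9.47182660e-01,  3.20694389e-01,
        -8.30129164e-02],
       [ 3.58262214e-04, -3.20694271e-01,  9.47182694e-01,
        -1.41955929e-01],
       [ 9.99999877e-01,  4.40698920e-04, -2.29029259e-04,
         4.28423166e-04],
       [ 0.00000000e+00,  0.00000000e+00,  0.00000000e+00,
         1.00000000e+00]])}
```

View pics/scene0.png

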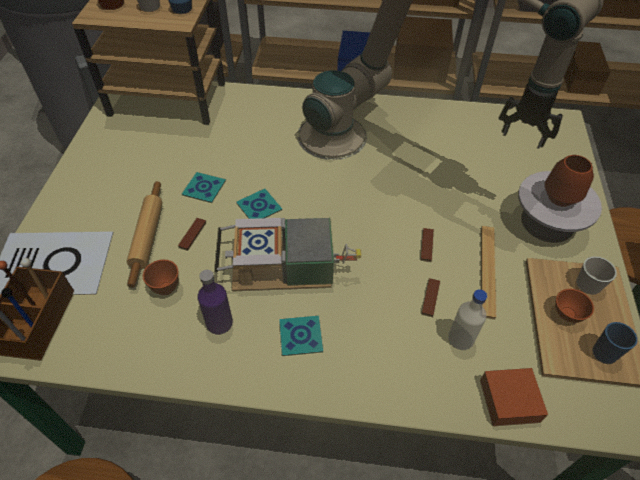

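View pics/top0.png

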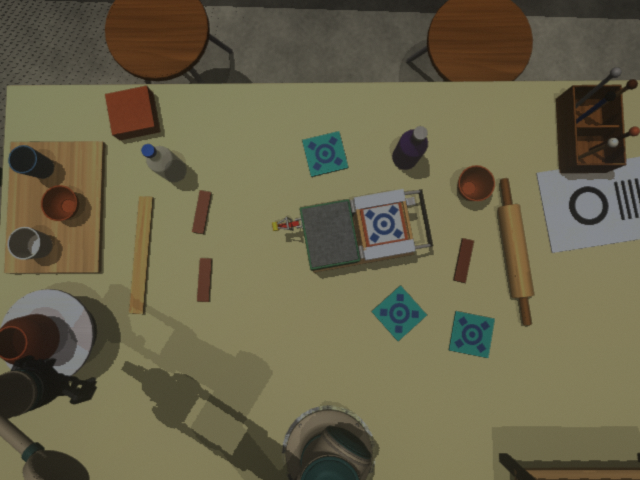

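View pics/wrist0.png

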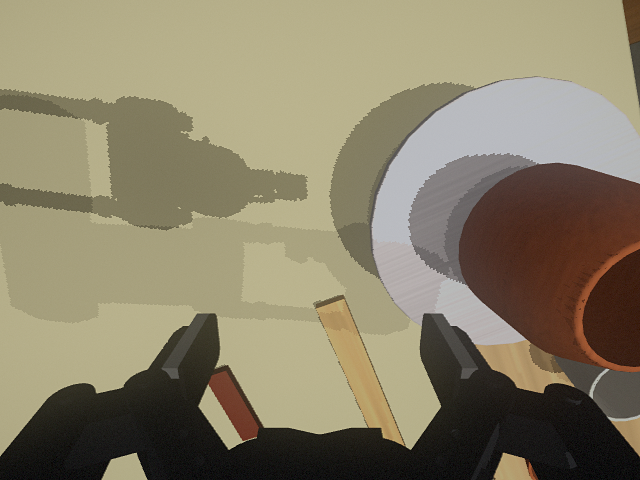

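Run:
```python
import cv2
a=cv2.imread("pics/top0.png")[160:300,260:460]; cv2.imwrite("pics/top0c.png",cv2.resize(a,None,fx=4,fy=4,interpolation=cv2.INTER_CUBIC))
a=cv2.imread("pics/scene0.png")[200:300,200:370]; cv2.imwrite("pics/scene0c.png",cv2.resize(a,None,fx=4.7,fy=4.7,interpolation=cv2.INTER_CUBIC))
```

```text
(no output)
```

View pics/top0c.png

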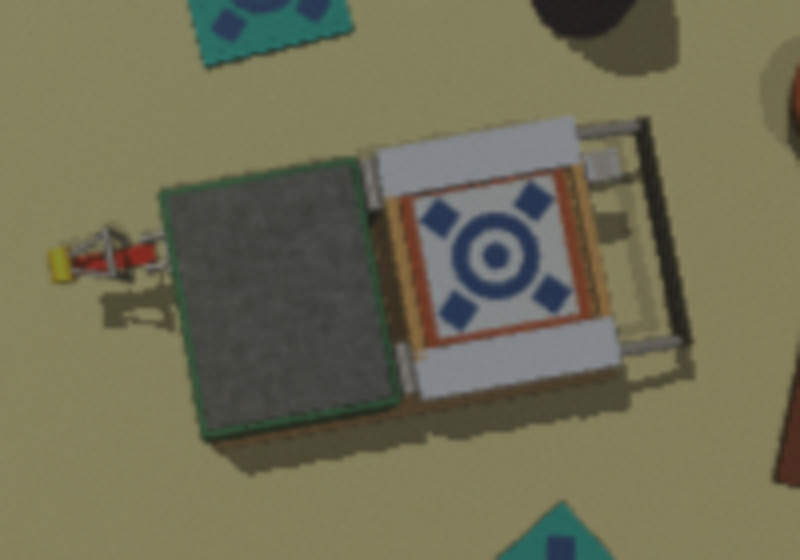

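View pics/scene0c.png

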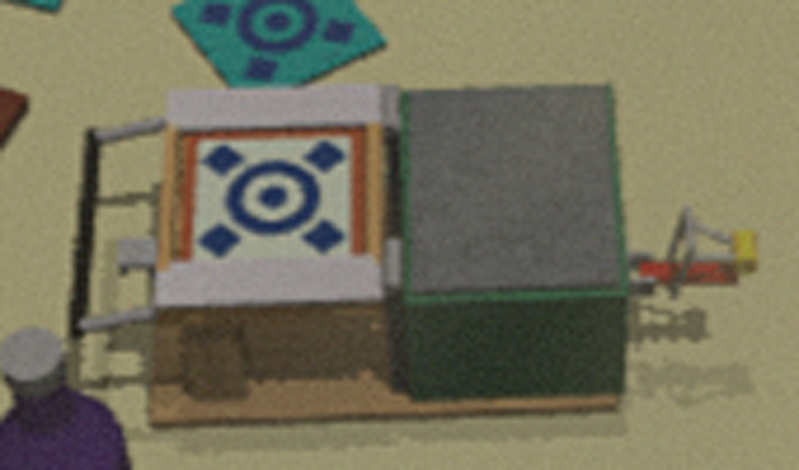

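```bash
cat > h.py <<'E'
import numpy as np, cv2
from scipy.spatial.transform import Rotation as Rot
from scipy.optimize import least_squares
from rig import get_state, get_image, grasp_offset
def proj(d,X):
    X=np.atleast_2d(X); c=X@d["R"].T+d["t"]; p=c@d["mtx"].T; return p[:,:2]/p[:,2:]
def cur():
    s=get_state(); q=s["ee_rot"]; return s,Rot.from_quat(np.r_[q[1:],q[0]])
def wristcam():
    s,R=cur(); d=get_image("wrist"); T=d["tool_from_camera"]
    Rwc=R.as_matrix()@T[:3,:3]; twc=R.as_matrix()@T[:3,3]+s["position"]
    d["R"]=Rwc.T; d["t"]=-Rwc.T@twc; return d
def save(name,d,box=None,f=1):
    a=d["color"]
    if box: a=a[box[1]:box[3],box[0]:box[2]]
    cv2.imwrite(name,cv2.resize(a,None,fx=f,fy=f,interpolation=cv2.INTER_CUBIC))
E
python3 - <<'E'
from h import *
T=get_image("top");S=get_image("scene")
m={(75,125,-5):((162,190),(628,292)),(-75,125,-5):((206,437),(612,86)),(-75,5,-5):((398,402),(402,90)),(75,5,-5):((358,158),(405,295)),
(70,-170,-30):((643,120),(77,335)),(-70,-170,-30):((688,342),(92,132)),(0,-65,-6):((496,256),(274,196))}
X=np.array(list(m))/1e3
pt=np.array([v[0] for v in m.values()])/4+[260,160]; ps=np.array([v[1] for v in m.values()])/4.7+[200,200]
def W(p): 
    c,s=np.cos(p[2]),np.sin(p[2]); return X@np.array([[c,-s,0],[s,c,0],[0,0,1]]).T+[p[0],p[1],.11]
f=lambda p:np.r_[(proj(T,W(p))-pt).ravel(),(proj(S,W(p))-ps).ravel()]
r=least_squares(f,[.45,0,0.15],loss='soft_l1'); print(r.x); print(f(r.x).reshape(2,-1,2).round(1))
E
```

```text
[ 0.54466738 -0.0687729   0.17331215]
[[[-0.9 -0.4]
  [-0.7  0.4]
  [ 1.7 -0. ]
  [ 0.1 -1.4]
  [-0.1 -0.9]
  [-0.   0.4]
  [ 0.6 -0.1]]

 [[ 0.5  0. ]
  [ 0.1 -1.5]
  [-0.4 -0.9]
  [-0.4  1.1]
  [ 0.  -0.7]
  [ 0.5 -0.1]
  [-0.1 -0.3]]]
```

```bash
cat >> h.py <<'E'
HP=np.array([0.54467,-0.06877,.11]); YAW=0.1733
try:
    import json; _=json.load(open("cr.json")); HP=np.array(_[:2]+[.11]); YAW=_[2]
except Exception: pass
def RC(): return Rot.from_euler('z',YAW)
def c2w(p): return RC().apply(np.asarray(p,float)/1e3)+HP   # mm cradle -> world m
def w2c(p): return RC().inv().apply(np.asarray(p)-HP)*1e3
def toolR(lean, jaw, sgn=1):
    """tool leaning outwards by lean deg (tool y points down & towards -y cradle); jaw 'x' or 'y'"""
    a=np.radians(lean); y=np.array([0,-np.sin(a),-np.cos(a)])
    n=np.array([0,np.cos(a),-np.sin(a)])
    z=(np.array([1.,0,0]) if jaw=='x' else n)*sgn
    x=np.cross(y,z); return RC()*Rot.from_matrix(np.c_[x,y,z])
def delta(Pt,Rt,P=None,R=None):
    if P is None:
        s,R=cur(); P=s["position"]
    t=R.inv().apply(Pt-P)*100; r=np.degrees((R.inv()*Rt).as_rotvec())/8
    return np.r_[t,r].round(2)
E
python3 - <<'E'
from h import *
s,R=cur(); print(R.as_matrix().round(3))
for sg in (1,-1):
  Rt=toolR(0,'y',sg); g=c2w([-35,-170,-30]); P=g-Rt.as_matrix()[:,1]*(-grasp_offset)
  print(sg,g,delta(P+[0,0,.16],Rt), Rt.as_matrix().round(2).tolist())
T=get_image("top")
# flask base approx
for px,h in (((405,160),0.03),((420,133),.21),((160,155),.1)):
    d=T["R"].T@(np.linalg.inv(T["mtx"])@[*px,1]); C=-T["R"].T@T["t"]; print(px,(C+d*(h-C[2])/d[2]).round(3), w2c(C+d*(h-C[2])/d[2]).round(0))
E
```

```text
[[ 0.907 -0.     0.42 ]
 [-0.42  -0.001  0.907]
 [-0.    -1.    -0.001]]
1 [ 0.53950802 -0.24225877  0.08      ] [ 5.914e+01  1.000e+00 -5.679e+01  1.000e-02 -4.350e+00 -0.000e+00] [[0.99, 0.0, -0.17], [0.17, 0.0, 0.99], [0.0, -1.0, 0.0]]
-1 [ 0.53950802 -0.24225877  0.08      ] [ 5.914e+01  1.000e+00 -5.679e+01  0.000e+00  1.815e+01  1.000e-02] [[-0.99, 0.0, 0.17], [-0.17, -0.0, -0.99], [0.0, -1.0, -0.0]]
(405, 160) [ 0.727 -0.196  0.03 ] [ 158. -157.  -80.]
(420, 133) [ 0.742 -0.2    0.21 ] [ 171. -163.  100.]
(160, 155) [0.726 0.403 0.1  ] [260. 433. -10.]
```

```bash
python3 -m jog '[165,5,-1,-5,0,-0.6,0, 165,10,-2,-9.5,0,-1.2,0, 165,15,-2,-14.5,0,-1.8,0, 165,20,-2,-19,0,-2.4,0, 165,25,-2,-24,0,-3,0, 165,30,-2,-29,0,-3.6,0, 165,35,-2,-33.5,0,-4.35,0, 165,40,-2,-38.5,0,-4.35,0, 165,45,-2,-43,0,-4.35,0, 165,50,-2,-48,0,-4.35,0, 165,55,-1,-53,0,-4.35,0, 165,59,0,-56.8,0,-4.35,0]' 30
```

```text
clock: 1.8
position: [0.5135, -0.1776, 0.2398]
ee_rot: [-0.704, 0.705, 0.062, -0.061]
contact_force: [1.7, 0.2, -0.4]
width: 0.0301
```

Run:
```python
from h import *
s,R=cur(); print(s["qpos"].round(3),s["position"],s["width"],s["contact_force"])
Rt=toolR(0,'y',1); g=c2w([-35,-170,-30]); P=g+Rt.as_matrix()[:,1]*grasp_offset
print(delta(P+[0,0,.07],Rt))
d=wristcam(); save("pics/w1.png",d)
```

```text
[-4.610e-01  2.230e-01  1.558e+00  1.000e-03  1.360e+00 -2.205e+00] [ 0.51351225 -0.17756716  0.2397964 ] 0.030096801148336055 [ 1.73754534  0.24136996 -0.43780291]
[ 1.430e+00  1.085e+01 -6.820e+00  0.000e+00 -0.000e+00  1.000e-02]
```

View pics/w1.png

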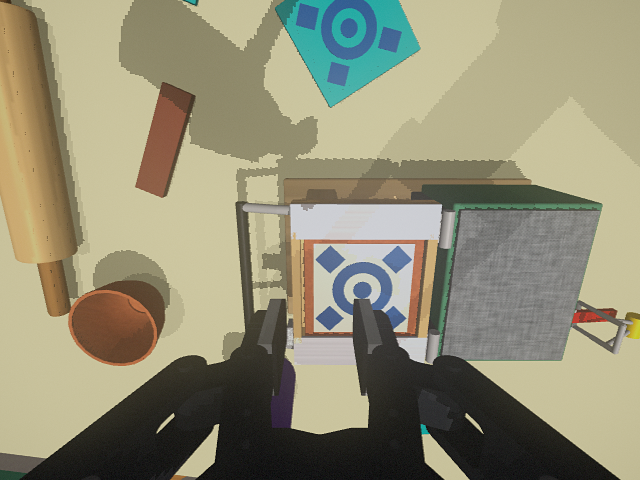

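Run:
```python
from h import *
T=get_image("top");S=get_image("scene");Wc=wristcam()
m={(75,125,-5):((162,190),(628,292)),(-75,125,-5):((206,437),(612,86)),(-75,5,-5):((398,402),(402,90)),(75,5,-5):((358,158),(405,295)),
(70,-170,-30):((643,120),(77,335)),(-70,-170,-30):((688,342),(92,132)),(0,-65,-6):((496,256),(274,196))}
mw={(-75,125,-5):(601,205),(75,125,-5):(563,361),(-70,-170,-30):(241,204),(0,-65,-4):(362,289)}
X=np.array(list(m)); X2=np.array(list(mw)); pw=np.array(list(mw.values()))
pt=np.array([v[0] for v in m.values()])/4+[260,160]; ps=np.array([v[1] for v in m.values()])/4.7+[200,200]
def W(X,p): return Rot.from_euler('z',p[2]).apply(X/1e3)+[p[0],p[1],.11]
fw=lambda p:(proj(Wc,W(X2,p))-pw).ravel()
f=lambda p:np.r_[(proj(T,W(X,p))-pt).ravel(),(proj(S,W(X,p))-ps).ravel(),fw(p)]
for F in (fw,f):
    r=least_squares(F,[.54,-.07,0.17],loss='soft_l1'); print(r.x.round(4)); print(F(r.x).reshape(-1,2).round(1)[-4:])
json.dump([float(v) for v in r.x],open("cr.json","w"))
```

```text
[ 0.5469 -0.0692  0.1692]
[[ 4.  -0.9]
 [ 0.2  2.3]
 [-1.4 -0.5]
 [-0.5  1.4]]
[ 0.5459 -0.0691  0.1713]
[[ 4.6 -2.4]
 [ 1.   1.2]
 [-1.4 -1.2]
 [-0.1  0.5]]
```

Run:
```python
from h import *
Rt=toolR(0,'y',1); g=c2w([-35,-170,-30]); P=g+Rt.as_matrix()[:,1]*grasp_offset
print(delta(P+[0,0,.07],Rt),delta(P,Rt))
```

```text
[ 1.620e+00  1.073e+01 -7.030e+00 -1.000e-02 -0.000e+00 -1.000e-02] [ 1.630e+00  1.773e+01 -7.040e+00 -1.000e-02 -0.000e+00 -1.000e-02]
```

```bash
python3 -m jog '[165,0.8,2,-3.5,0,0,0, 165,1.6,5,-7,0,0,0, 165,1.6,9,-7,0,0,0, 165,1.6,10.7,-7,0,0,0, 165,1.6,10.7,-7,0,0,0]'
python3 - <<'E'
from h import *
d=wristcam(); save("pics/w2.png",d); Rt=toolR(0,'y',1); g=c2w([-35,-170,-30]); P=g+Rt.as_matrix()[:,1]*grasp_offset; print(delta(P,Rt)); print(proj(d,[c2w([x,-170,-30]) for x in (-60,-35,0)]))
E
```

```text
clock: 2.62
position: [0.5395, -0.2393, 0.1315]
ee_rot: [0.705, -0.703, -0.061, 0.063]
contact_force: [0.2, -0.7, 0.0]
width: 0.0301
[-0.06  7.16 -0.25 -0.01  0.03 -0.  ]
[[312.49273573 232.20527838]
 [312.57763345 272.60167881]
 [312.68622723 324.27323666]]
```

View pics/w2.png

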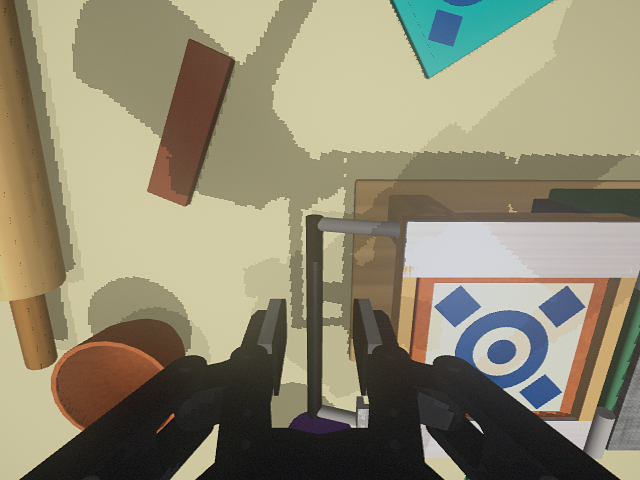

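```bash
python3 -m jog '[165,0,2,-0.1,0,0,0, 165,0,4,-0.1,0,0,0, 165,0,6,-0.1,0,0,0, 165,0,7.1,-0.1,0,0,0, 165,0,7.1,-0.1,0,0,0, 210,0,7.1,-0.1,0,0,0, 230,0,7.1,-0.1,0,0,0,  255,0,7.1,-0.1,0,0,0, 255,0,7.1,-0.1,0,0,0,255,0,7.1,-0.1,0,0,0]' 30
python3 - <<'E'
from h import *
d=wristcam(); save("pics/w3.png",d); s,R=cur(); print(s["contact_force"],s["width"], w2c(s["position"]),s["qpos"].round(3))
E
```

```text
clock: 3.92
position: [0.5413, -0.2421, 0.0624]
ee_rot: [0.705, -0.704, -0.062, 0.061]
contact_force: [0.1, 2.9, 5.3]
width: 0.0088
[1.07926509 2.94841555 5.83204923] 0.00854552559740208 [ -33.95257276 -169.71814708  -47.54722102] [-5.380e-01  4.400e-01  1.706e+00  1.000e-03  9.950e-01 -2.283e+00]
```

View pics/w3.png

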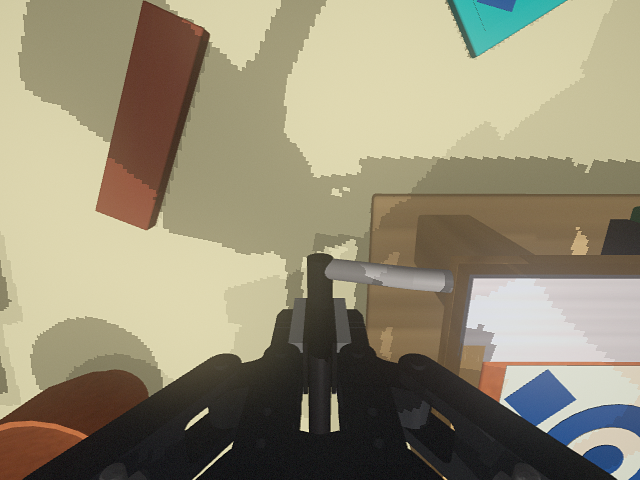

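```bash
cat > sw.py <<'E'
import sys,numpy as np
a0=float(sys.argv[1]); st=[float(x) for x in sys.argv[2:]]
r=17.26; a=a0
for s in st:
    a-=s; print(round(a,1),"ty",round(-r*(np.sin(np.radians(a))-np.sin(np.radians(a0))),2),"tz",round(r*(np.cos(np.radians(a))-np.cos(np.radians(a0))),2))
E
python3 sw.py 190 2 3 4 5 5 5 5 5 5 5 4 2
```

```text
188.0 ty -0.6 tz -0.09
185.0 ty -1.49 tz -0.2
181.0 ty -2.7 tz -0.26
176.0 ty -4.2 tz -0.22
171.0 ty -5.7 tz -0.05
166.0 ty -7.17 tz 0.25
161.0 ty -8.62 tz 0.68
156.0 ty -10.02 tz 1.23
151.0 ty -11.36 tz 1.9
146.0 ty -12.65 tz 2.69
142.0 ty -13.62 tz 3.4
140.0 ty -14.09 tz 3.78
```

```bash
python3 -m jog '[255,0,-0.6,-0.1,0,0,0, 255,0,-1.5,-0.2,0,0,0, 255,0,-2.7,-0.25,0,0,0, 255,0,-4.2,-0.2,0,0,0, 255,0,-5.7,-0.05,0,0,0, 255,0,-7.2,0.25,0,0,0, 255,0,-8.6,0.7,0,0,0, 255,0,-10,1.25,0,0,0, 255,0,-11.4,1.9,0,0,0, 255,0,-12.65,2.7,0,0,0, 255,0,-13.6,3.4,0,0,0, 255,0,-14.1,3.8,0,0,0]' 40; python3 sw.py 140 3 5 5 5 5 5 5 5 5 5 5 3
python3 - <<'E'
from h import *
d=wristcam(); save("pics/w4.png",d); s,R=cur(); print(s["contact_force"],s["moment"],s["width"], w2c(s["position"]),s["qpos"].round(3)); save("pics/s4.png",get_image("scene"),(180,160,400,310),3.6)
E
```

```text
clock: 5.48
position: [0.5352, -0.2072, 0.2047]
ee_rot: [-0.702, 0.706, 0.062, -0.06]
contact_force: [4.8, -4.6, -5.1]
width: 0.0083
137.0 ty -0.68 tz 0.6
132.0 ty -1.73 tz 1.67
127.0 ty -2.69 tz 2.83
122.0 ty -3.54 tz 4.08
117.0 ty -4.28 tz 5.39
112.0 ty -4.91 tz 6.76
107.0 ty -5.41 tz 8.18
102.0 ty -5.79 tz 9.63
97.0 ty -6.04 tz 11.12
92.0 ty -6.15 tz 12.62
87.0 ty -6.14 tz 14.13
84.0 ty -6.07 tz 15.03
[ 3.29038205 -1.82134827 -0.26274282] [-0.51934286 -0.65353602 -0.01106653] 0.008185191328066657 [ -34.06141091 -133.83662285   95.21093765] [-0.488  0.287  1.556 -0.003  1.294 -2.232]
```

View pics/w4.png

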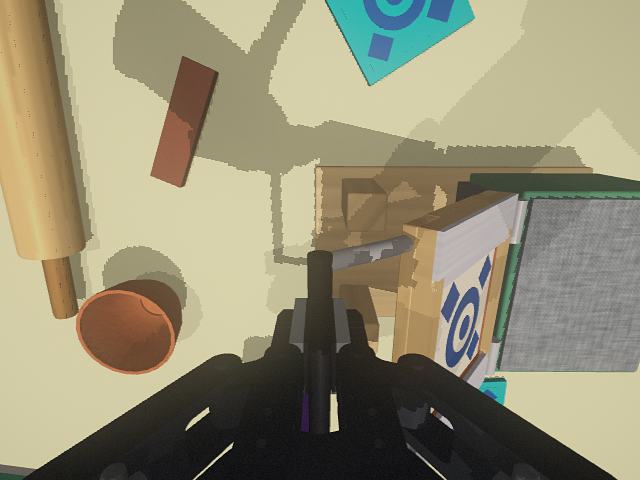

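View pics/s4.png

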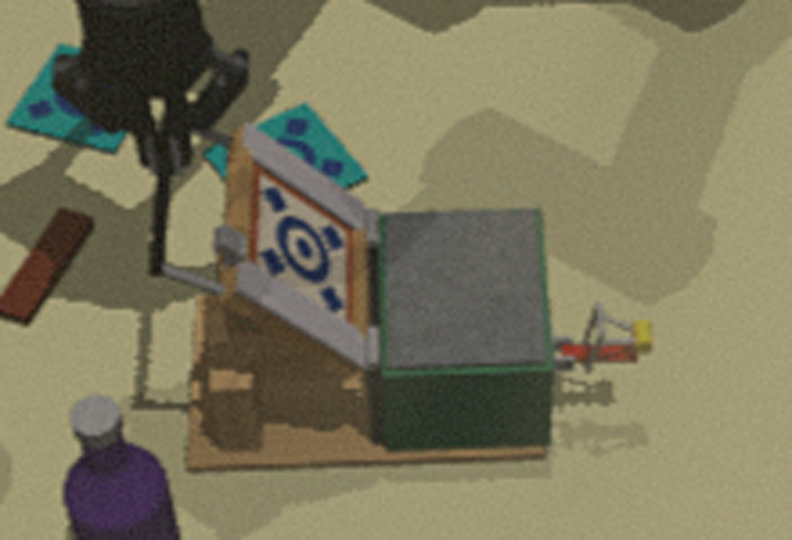

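```bash
python3 -m jog '[255,0,-0.7,0.6,0,0,0, 255,0,-1.7,1.7,0,0,0, 255,0,-2.7,2.8,0,0,0, 255,0,-3.55,4.1,0,0,0, 255,0,-4.3,5.4,0,0,0, 255,0,-4.9,6.8,0,0,0, 255,0,-5.4,8.2,0,0,0, 255,0,-5.8,9.6,0,0,0, 255,0,-6.05,11.1,0,0,0, 255,0,-6.15,12.6,0,0,0, 255,0,-6.15,14.1,0,0,0, 255,0,-6.05,15,0,0,0]' 40; python3 sw.py 84 3 5 5 5 5 5 5 5 5 4 3 2
python3 - <<'E'
from h import *
s,R=cur(); print(s["contact_force"],s["moment"],s["width"], w2c(s["position"]),s["qpos"].round(3)); save("pics/s5.png",get_image("scene"),(180,160,400,310),3.6)
E
```

```text
clock: 7.08
position: [0.5097, -0.0593, 0.268]
ee_rot: [-0.702, 0.707, 0.064, -0.059]
contact_force: [0.1, -2.9, 15.2]
width: 0.0081
81.0 ty 0.12 tz 0.9
76.0 ty 0.42 tz 2.37
71.0 ty 0.85 tz 3.82
66.0 ty 1.4 tz 5.22
61.0 ty 2.07 tz 6.56
56.0 ty 2.86 tz 7.85
51.0 ty 3.75 tz 9.06
46.0 ty 4.75 tz 10.19
41.0 ty 5.84 tz 11.22
37.0 ty 6.78 tz 11.98
34.0 ty 7.51 tz 12.51
32.0 ty 8.02 tz 12.83
[ 0.08091895 -2.87233403 15.23146385] [-0.66284874 -0.17503544 -0.02607188] 0.008149499227637066 [-34.00047644  15.77218983 157.96279257] [-0.249  0.158  1.571 -0.004  1.403 -1.992]
```

View pics/s5.png

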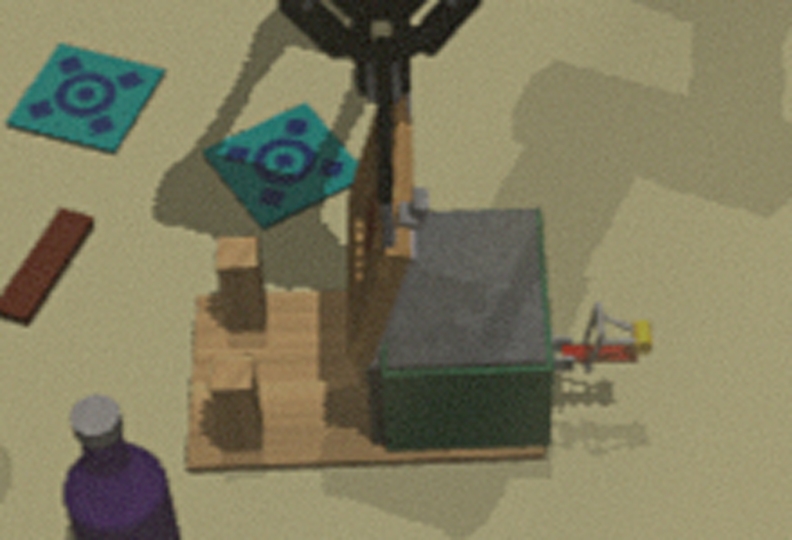

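```bash
python3 -m jog '[255,0,-0.1,0.9,0,0,0, 255,0,0.1,2.35,0,0,0, 255,0,0.5,3.8,0,0,0, 255,0,1.05,5.2,0,0,0, 255,0,1.7,6.5,0,0,0, 255,0,2.5,7.8,0,0,0, 255,0,3.4,9,0,0,0, 255,0,4.4,10.1,0,0,0, 255,0,5.5,11.2,0,0,0, 255,0,6.4,11.9,0,0,0, 255,0,7.2,12.4,0,0,0, 255,0,7.7,12.8,0,0,0]' 40; python3 sw.py 32 2 2 2 2 2 2 2 1.5 1.5 1.5 1 1
python3 - <<'E'
from h import *
s,R=cur(); print(s["contact_force"],s["moment"],s["width"], w2c(s["position"]),s["qpos"].round(3)); save("pics/s6.png",get_image("scene"),(180,160,400,310),3.6)
E
```

```text
clock: 8.62
position: [0.4868, 0.0695, 0.1855]
ee_rot: [0.705, -0.704, -0.062, 0.061]
contact_force: [6.1, -0.1, 2.0]
width: 0.0083
30.0 ty 0.52 tz 0.31
28.0 ty 1.04 tz 0.6
26.0 ty 1.58 tz 0.88
24.0 ty 2.13 tz 1.13
22.0 ty 2.68 tz 1.37
20.0 ty 3.24 tz 1.58
18.0 ty 3.81 tz 1.78
16.5 ty 4.24 tz 1.91
15.0 ty 4.68 tz 2.03
13.5 ty 5.12 tz 2.15
12.5 ty 5.41 tz 2.21
11.5 ty 5.71 tz 2.28
[ 6.13266772 -0.08467977  1.97742177] [-0.22648086 -0.92179587  0.00566478] 0.008304718772238328 [-34.54147065 146.61455231  75.52888576] [-0.     0.182  1.752  0.     1.206 -1.745]
```

View pics/s6.png

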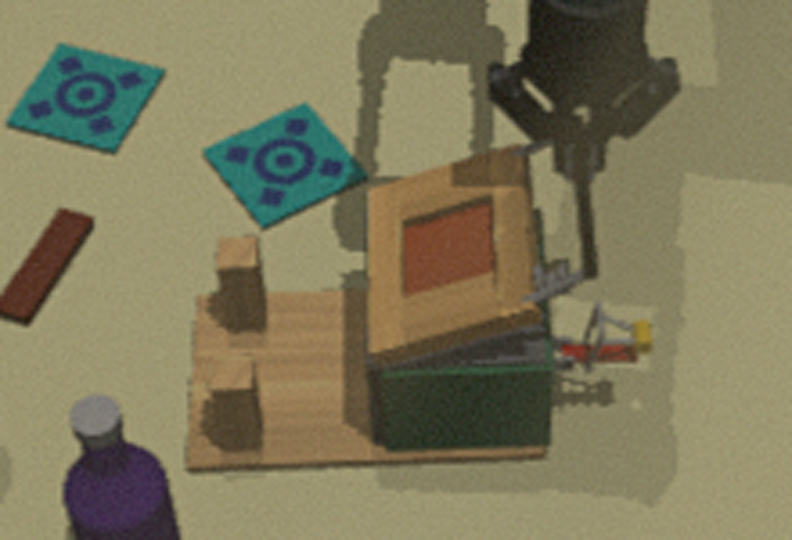

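```bash
python3 -m jog '[255,0,0.5,0.3,0,0,0, 255,0,1.05,0.6,0,0,0, 255,0,1.6,0.85,0,0,0, 255,0,2.1,1.1,0,0,0, 255,0,2.7,1.35,0,0,0, 255,0,3.2,1.55,0,0,0, 255,0,3.75,1.75,0,0,0, 255,0,4.2,1.9,0,0,0, 255,0,4.65,2,0,0,0, 255,0,5.1,2.1,0,0,0, 255,0,5.4,2.2,0,0,0, 255,0,5.7,2.25,0,0,0]' 40
python3 - <<'E'
from h import *
s,R=cur(); print(s["contact_force"],s["moment"],s["width"], w2c(s["position"]),s["qpos"].round(3)); save("pics/s7.png",get_image("scene"),(180,160,400,310),3.6)
E
```

```text
clock: 10.18
position: [0.4831, 0.0916, 0.1287]
ee_rot: [0.705, -0.704, -0.062, 0.061]
contact_force: [5.2, 1.0, 2.3]
width: 0.008
[5.22067118 0.96275912 2.29156   ] [-0.06199776 -0.89640558 -0.01246893] 0.007986362028033503 [-34.52258124 168.99928471  18.73198968] [ 4.500e-02  2.350e-01  1.839e+00  1.000e-03  1.066e+00 -1.699e+00]
```

View pics/s7.png

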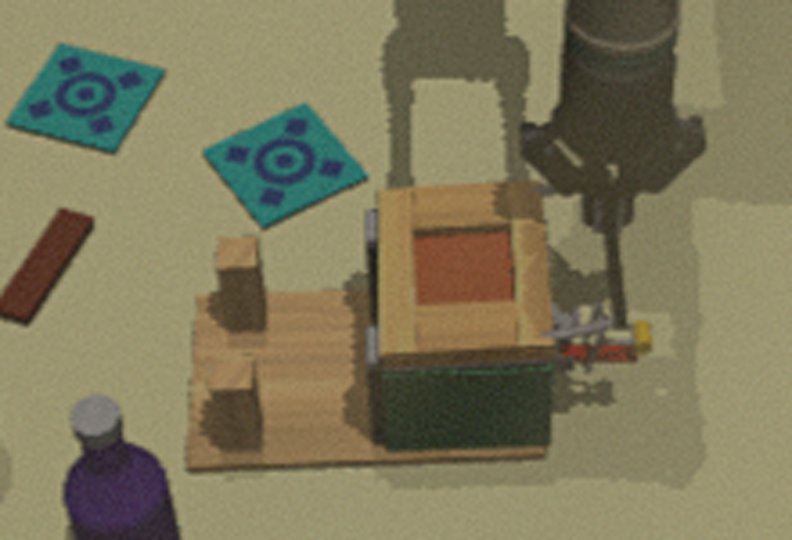

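```bash
python3 -m jog '[255,0,0.15,0,0,0,0, 255,0,0.3,0.05,0,0,0, 255,0,0.45,0.05,0,0,0, 255,0,0.6,0.05,0,0,0, 255,0,0.6,0.05,0,0,0]' 40; python3 -c "
from h import *
s,R=cur(); print(s['contact_force'],w2c(s['position']))"
```

```text
clock: 10.85
position: [0.4828, 0.0927, 0.1228]
ee_rot: [0.705, -0.704, -0.062, 0.061]
contact_force: [5.0, 3.2, 2.1]
width: 0.0081
[4.95211444 3.22024332 2.10881663] [-34.54833823 170.12808941  12.77679048]
```

```bash
python3 -m jog '[255,0,0.15,0,0,0,0, 255,0,0.3,0,0,0,0, 255,0,0.4,0,0,0,0, 255,0,0.5,0,0,0,0, 255,0,0.5,0,0,0,0]' 40; python3 -c "
from h import *
s,R=cur(); print(s['contact_force'],w2c(s['position'])); d=wristcam(); save('pics/w8.png',d); save('pics/s8.png',get_image('scene'),(240,190,400,310),5)"
```

```text
clock: 11.48
position: [0.483, 0.0929, 0.1216]
ee_rot: [0.705, -0.704, -0.062, 0.06]
contact_force: [-1.4, 2.7, 26.5]
width: 0.0081
[-1.40916489  2.66686773 26.53402147] [-34.38467532 170.30272727  11.571387  ]
```

View pics/s8.png

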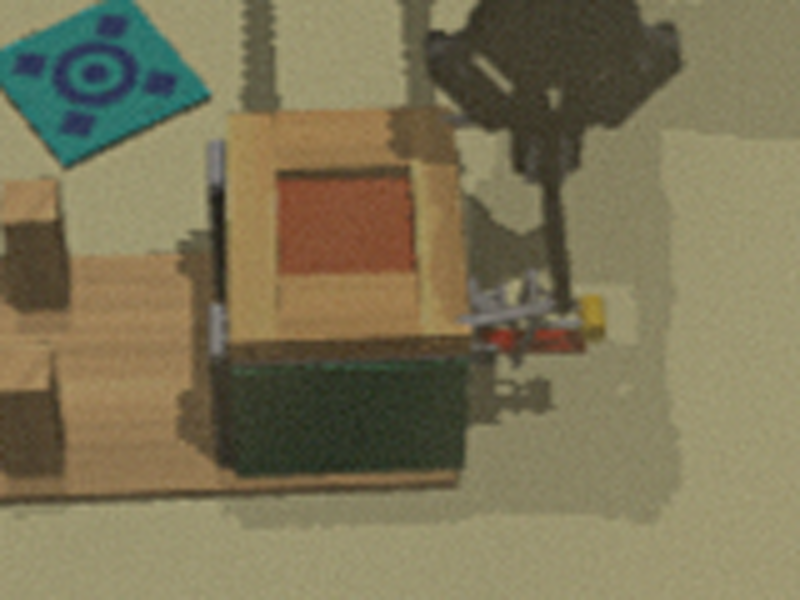

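View pics/w8.png

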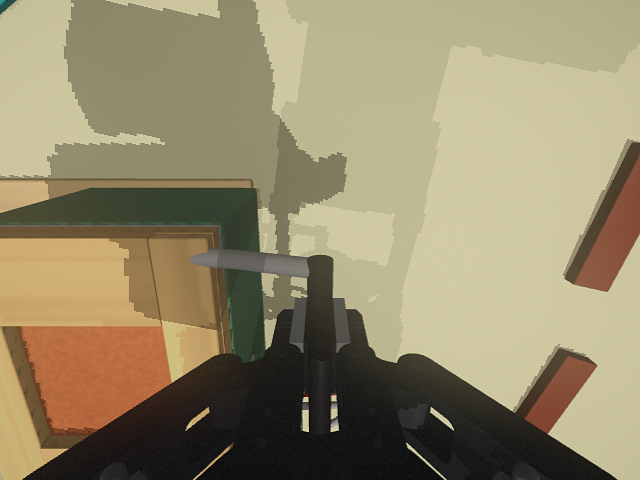

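```bash
python3 -m jog '[255,0,-0.4,0,0,0,0, 255,0,-0.4,0,0,0,0, 170,0,-0.4,0,0,0,0, 170,0,-0.4,0,0,0,0, 170,0,-0.4,0,0,0,0, 170,0,-1.5,0,0,0,0, 170,0,-4,0,0,0,0, 170,0,-8,0,0,0,0, 170,0,-12,0,0,0,0, 170,0,-12,0,0,0,0]' 40
python3 - <<'E'
from h import *
s,R=cur(); print(s["qpos"].round(3))
L=45; Rt=toolR(L,'x',1); a=Rt.apply([0,1,0]); k=c2w([42,187,-15])
Pv=k-a*.13+ -Rt.apply([1,0,0])*.0
print(Pv, delta(Pv,Rt)); 
save('pics/s9.png',get_image('scene'),(240,190,400,310),5); save('pics/t9.png',get_image('top'),(250,170,410,290),5)
E
```

```text
clock: 12.82
position: [0.4845, 0.0914, 0.2422]
ee_rot: [-0.704, 0.705, 0.064, -0.058]
contact_force: [0.1, -0.0, -0.4]
width: 0.0283
[ 0.045  0.141  1.657  0.     1.336 -1.699]
[0.53971539 0.21292942 0.18692388] [ 7.49  5.57 11.02 -4.44 10.61 -4.34]
```

View pics/s9.png

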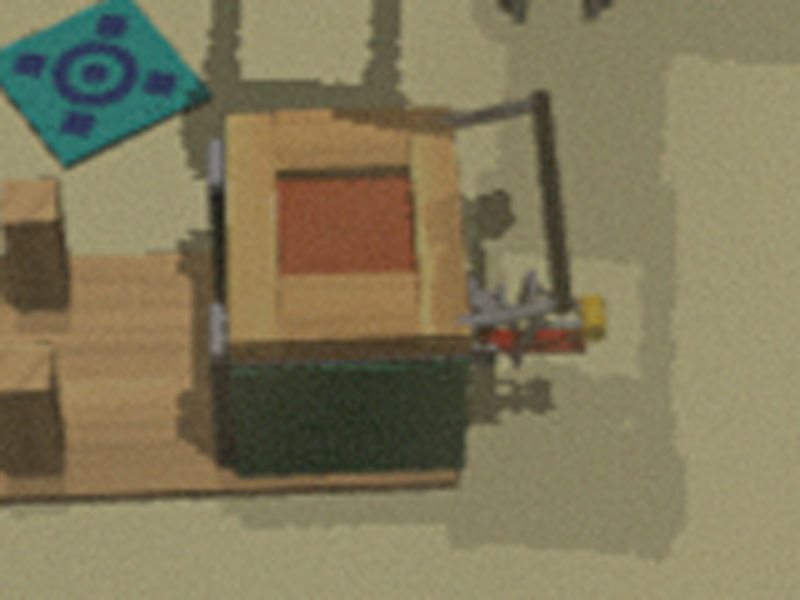

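View pics/t9.png

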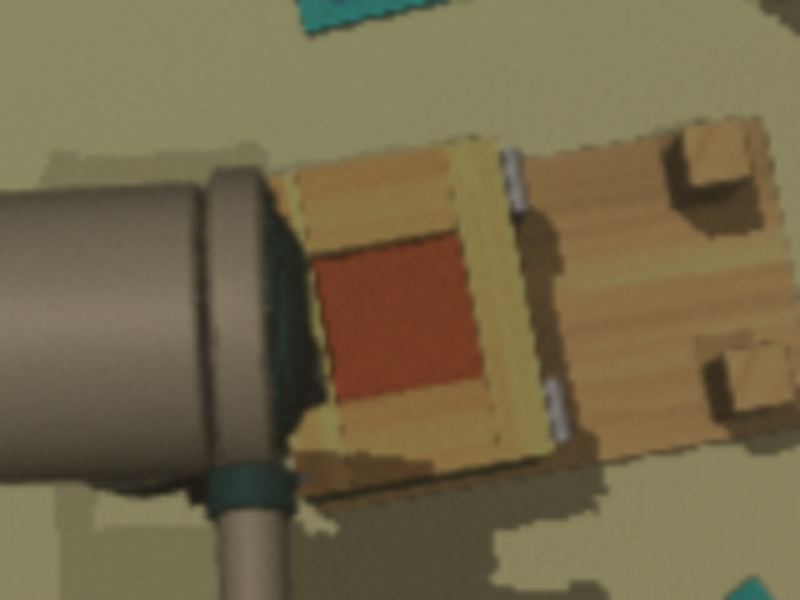

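```bash
python3 -m jog '[140,0.6,0,2,-0.4,0.9,-0.4, 140,1.3,0,4,-0.8,1.8,-0.7, 140,1.9,0,6,-1.1,2.7,-1.1, 140,2.5,0.5,8,-1.5,3.6,-1.5, 140,3.2,1,9,-1.9,4.5,-1.8, 140,4,2,10,-2.2,5.4,-2.2, 140,4.7,3,11,-2.6,6.3,-2.6, 140,5.4,4,11,-3,7.2,-2.9, 140,6,4.5,11,-3.4,8.1,-3.3, 140,6.7,5,11,-3.8,9,-3.7, 140,7.2,5.5,11,-4.2,9.9,-4.1, 140,7.5,5.6,11,-4.4,10.6,-4.3]' 40
python3 - <<'E'
from h import *
s,R=cur(); print(s["qpos"].round(3)); d=wristcam(); save('pics/w10.png',d)
L=45; Rt=toolR(L,'x',1); print(delta(s["position"],Rt),w2c(s["position"]))
E
```

```text
clock: 14.42
position: [0.5362, 0.2127, 0.1793]
ee_rot: [-0.325, 0.678, -0.217, 0.623]
contact_force: [-0.3, 0.8, 0.1]
width: 0.0382
[ 0.652  0.541  1.481 -0.668  1.561  0.638]
[ 0.06 -0.03 -0.13  0.07  0.05 -0.04] [ 38.52071949 279.24977271  69.33723932]
```

View pics/w10.png

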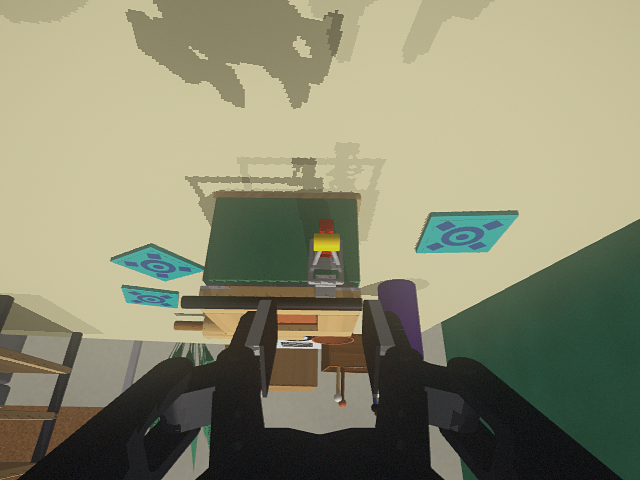

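Run:
```python
from h import *
d=wristcam(); save('pics/w10c.png',d,(170,180,390,330),3.6)
s,R=cur()
def latch(lev,phi):
    dd=np.array([np.sin(lev),-np.cos(lev)]); e=np.array([np.cos(lev),np.sin(lev)])
    b=np.array([np.sin(phi),np.cos(phi)]); y=np.array([np.cos(phi),-np.sin(phi)]); p=np.array([137,-30.])
    bp=p+14*dd-4*e; return dict(tip=p+50*dd,bp=bp,hook=bp+43*b,knob=bp+27.5*b+34*y)
for lev in (1.2,1.35,1.5):
    l=latch(lev,1.6-lev); print(lev,{k:(v.round(1),proj(d,c2w([42,*v])).round(1)) for k,v in l.items()})
pts={'c-':(-75,125,-5),'c+':(75,125,-5),'bar-':(-70,170,30),'bar+':(70,170,30)}
for k,v in pts.items(): print(k,proj(d,c2w(v)).round(1))
```

```text
1.2 {'tip': (array([183.6, -48.1]), array([[323.7, 211.1]])), 'bp': (array([148.6, -38.8]), array([[323.2, 239.9]])), 'hook': (array([165.3,   0.8]), array([[323.1, 272.9]])), 'knob': (array([190.6, -26.7]), array([[323.6, 229.2]]))}
1.35 {'tip': (array([185.8, -41. ]), array([[323.7, 217.1]])), 'bp': (array([149.8, -37. ]), array([[323.2, 241. ]])), 'hook': (array([160.4,   4.7]), array([[323. , 279.4]])), 'knob': (array([189.5, -18.7]), array([[323.5, 238.6]]))}
1.5 {'tip': (array([186.9, -33.5]), array([[323.6, 224.1]])), 'bp': (array([150.7, -35. ]), array([[323.2, 242.5]])), 'hook': (array([155. ,   7.8]), array([[322.9, 285.2]])), 'knob': (array([187.3, -11. ]), array([[323.4, 248.6]]))}
c- [[198.7 281.9]]
c+ [[357.8 283.7]]
bar- [[180.2 303.7]]
bar+ [[358.6 305.8]]
```

View pics/w10c.png

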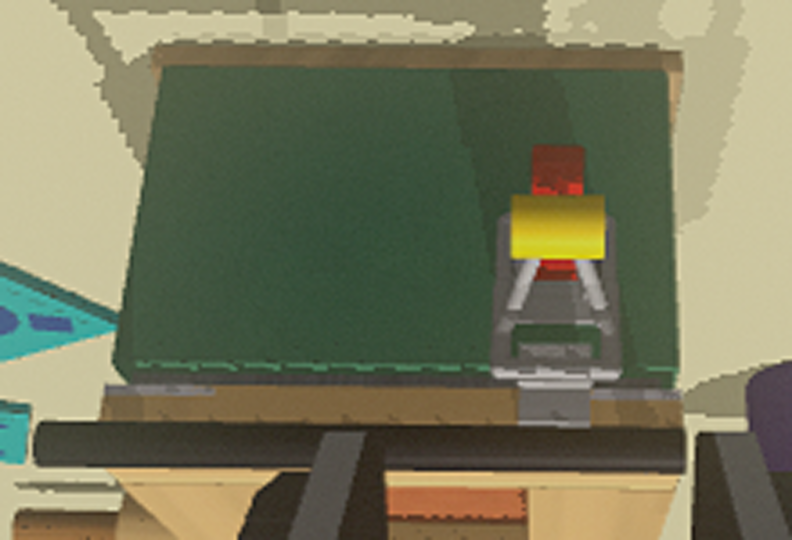

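```bash
cat >> h.py <<'E'
def latch(lev,phi):
    dd=np.array([np.sin(lev),-np.cos(lev)]); e=np.array([np.cos(lev),np.sin(lev)])
    b=np.array([np.sin(phi),np.cos(phi)]); y=np.array([np.cos(phi),-np.sin(phi)]); p=np.array([137,-30.])
    bp=p+14*dd-4*e; return dict(tip=p+50*dd,bp=bp,hook=bp+43*b,knob=bp+27.5*b+34*y)
def tcp(yz,L,fwd,noff=0,x=43):
    a=np.radians(L); A=np.array([-np.sin(a),-np.cos(a)]); n=np.array([-np.cos(a),np.sin(a)])
    q=np.asarray(yz)+fwd*A+noff*n; return c2w([x,*q]),toolR(L,'x',1)
E
python3 - <<'E'
from h import *
k=latch(1.43,.17)["knob"]; print(k)
for f in (-50,-20,10): print(f,delta(*tcp(k,55,f,-2.5)))
E
```

```text
[188.4625341 -14.5736795]
-50 [-0.58  7.46  0.42  0.05  0.09 -1.3 ]
-20 [-0.04 10.41  0.44  0.05  0.09 -1.3 ]
10 [ 0.5  13.37  0.46  0.05  0.09 -1.3 ]
```

```bash
python3 -m jog '[140,-0.2,2,0.2,0,0,-0.6, 140,-0.6,4,0.4,0,0.1,-1.3, 140,-0.6,7.5,0.4,0,0.1,-1.3, 140,-0.3,9,0.4,0,0.1,-1.3, 140,0,10.4,0.45,0,0.1,-1.3, 140,0,10.4,0.45,0,0.1,-1.3]' 25
python3 - <<'E'
from h import *
d=wristcam(); save('pics/w11.png',d)
k=latch(1.43,.17)["knob"]; print(delta(*tcp(k,55,10,-2.5)),proj(d,c2w([43,*k])), cur()[0]["qpos"].round(2))
E
```

```text
clock: 15.28
position: [0.5536, 0.1406, 0.1084]
ee_rot: [-0.268, 0.689, -0.157, 0.655]
contact_force: [0.1, 0.0, 0.6]
width: 0.0386
[-0.33  3.19 -0.06  0.03 -0.04 -0.01] [[319.04376797 294.21974234]] [ 0.61  0.65  1.63 -0.84  1.46  0.81]
```

View pics/w11.png

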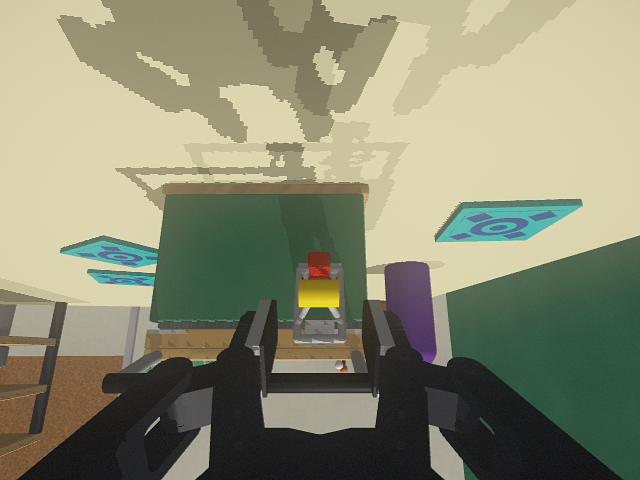

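```bash
python3 -m jog '[140,-0.15,1,0,0,0,0, 140,-0.3,2,0,0,0,0, 140,-0.3,3.1,0,0,0,0, 140,-0.3,3.1,0,0,0,0, 180,-0.3,3.1,0,0,0,0, 200,-0.3,3.1,0,0,0,0, 220,-0.3,3.1,0,0,0,0, 230,-0.3,3.1,0,0,0,0, 230,-0.3,3.1,0,0,0,0]' 25
python3 - <<'E'
from h import *
d=wristcam(); save('pics/w12.png',d); s,R=cur(); print(s["contact_force"],s["width"])
k=latch(1.43,.17)["knob"]; print(delta(*tcp(k,55,10,-2.5)),proj(d,c2w([43,*k])))
E
```

```text
clock: 16.45
position: [0.5573, 0.1183, 0.0877]
ee_rot: [-0.268, 0.689, -0.157, 0.655]
contact_force: [-3.0, 1.1, 0.9]
width: 0.0193
[-2.22832697  0.76907216  0.24250644] 0.019078652602109513
[ 0.05  0.09 -0.02  0.03 -0.03 -0.01] [[319.05672274 333.8675604 ]]
```

View pics/w12.png

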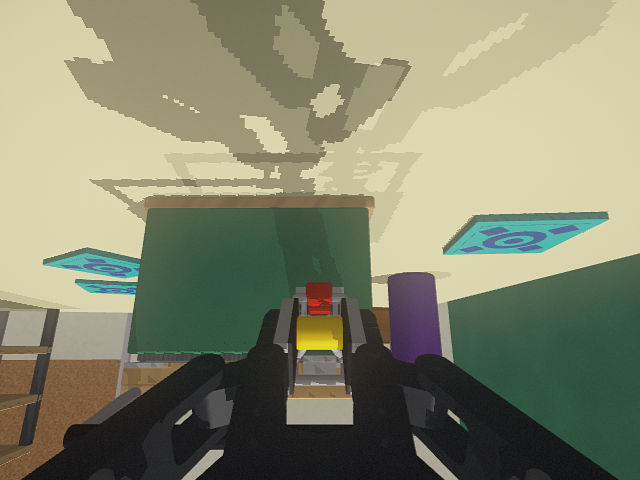

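```bash
cat > tr.py <<'E'
from h import *
import sys
s,R=cur(); L0=float(sys.argv[1]); k0=None
def go(way,P=None,off=None):
    for i,(lv,ph,L) in enumerate(way):
        l=latch(lv,ph); k=l["knob"]
        if i==0: k0=k; 
        a=np.radians(L); n=np.array([-np.cos(a),np.sin(a)]); v=np.array([170,30])-k
        Rr=toolR(L0,'x',1)
        Pt,Rt=tcp(k,L,10,-2.5); P0,R0=tcp(k0,L0,10,-2.5)
        t=R0.inv().apply(Pt-P0)*100
        print(lv,ph,L,"knob",k.round(1),"hook",l["hook"].round(1),"clr",round(v@n-5-8.5,1),"| tx %.2f ty %.2f rz %.2f"%(t[0],t[1],-(L-L0)/8))
go([tuple(float(q) for q in w.split(",")) for w in sys.argv[2:]])
E
python3 tr.py 55 1.43,.17,55 1.6,.15,55 1.75,.12,55 1.9,.06,54 2.0,0,54 2.05,-.1,53 2.05,-.2,52 2.02,-.28,51 2.0,-.35,50 1.95,-.37,50 1.8,-.37,50 1.6,-.36,50 1.4,-.35,50 1.25,-.32,50
```

```text
1.43 0.17 55.0 knob [188.5 -14.6] hook [157.6   6.5] clr 33.6 | tx 0.00 ty 0.00 rz -0.00
1.6 0.15 55.0 knob [188.8 -11.5] hook [157.5   8.9] clr 31.3 | tx 0.23 ty -0.21 rz -0.00
1.75 0.12 55.0 knob [188.5  -8.2] hook [156.6  11.3] clr 28.4 | tx 0.52 ty -0.37 rz -0.00
1.9 0.06 54.0 knob [187.1  -3.8] hook [154.1  13.7] clr 24.0 | tx 0.94 ty -0.51 rz 0.12
2.0 0.0 54.0 knob [185.4  -0.3] hook [151.4  15.2] clr 20.1 | tx 1.33 ty -0.57 rz 0.12
2.05 -0.1 53.0 knob [182.4   3.7] hook [147.   15.7] clr 15.0 | tx 1.81 ty -0.55 rz 0.25
2.05 -0.2 52.0 knob [179.1   6.6] hook [142.7  15. ] clr 10.5 | tx 2.22 ty -0.46 rz 0.38
2.02 -0.28 51.0 knob [176.4   8.3] hook [139.5  13.8] clr 7.4 | tx 2.50 ty -0.35 rz 0.50
2.0 -0.35 50.0 knob [173.9   9.7] hook [136.7  12.6] clr 4.6 | tx 2.74 ty -0.22 rz 0.62
1.95 -0.37 50.0 knob [173.2   9.4] hook [135.9  11.6] clr 4.4 | tx 2.75 ty -0.15 rz 0.62
1.8 -0.37 50.0 knob [173.3   7.2] hook [136.    9.4] clr 6.1 | tx 2.57 ty -0.03 rz 0.62
1.6 -0.36 50.0 knob [173.2   4.1] hook [136.    6.7] clr 8.4 | tx 2.32 ty 0.15 rz 0.62
1.4 -0.35 50.0 knob [172.6   1.2] hook [135.4   4.1] clr 10.3 | tx 2.11 ty 0.37 rz 0.62
1.25 -0.32 50.0 knob [172.6  -1.4] hook [135.5   2.6] clr 12.3 | tx 1.90 ty 0.51 rz 0.62
```

```bash
python3 -m jog '[230,0.1,-0.1,0,0,0,0, 230,0.25,-0.2,0,0,0,0, 230,0.4,-0.3,0,0,0,0, 230,0.55,-0.4,0,0,0,0, 230,0.75,-0.45,0,0,0,0, 230,0.95,-0.5,0,0,0,0.1, 230,1.15,-0.55,0,0,0,0.1, 230,1.35,-0.55,0,0,0,0.1, 230,1.35,-0.55,0,0,0,0.1]' 25
python3 - <<'E'
from h import *
d=wristcam(); save('pics/w13.png',d,(200,220,440,400),3.3); s,R=cur(); print(s["contact_force"],s["width"]); 
l=latch(2,0); print({k:proj(d,c2w([43,*v])).round(0) for k,v in l.items()},delta(*tcp(l["knob"],54,10,-2.5)))
save('pics/s13.png',get_image('scene'),(280,210,400,300),6)
E
```

```text
clock: 17.62
position: [0.5578, 0.115, 0.1021]
ee_rot: [-0.273, 0.688, -0.162, 0.653]
contact_force: [-2.5, 0.2, -4.5]
width: 0.0192
[-2.08169385 -0.45909684 -3.1684623 ] 0.01938061466350119
{'tip': array([[319., 314.]]), 'bp': array([[319., 285.]]), 'hook': array([[320., 368.]]), 'knob': array([[319., 333.]])} [ 0.01  0.06 -0.01  0.03 -0.03  0.02]
```

View pics/w13.png

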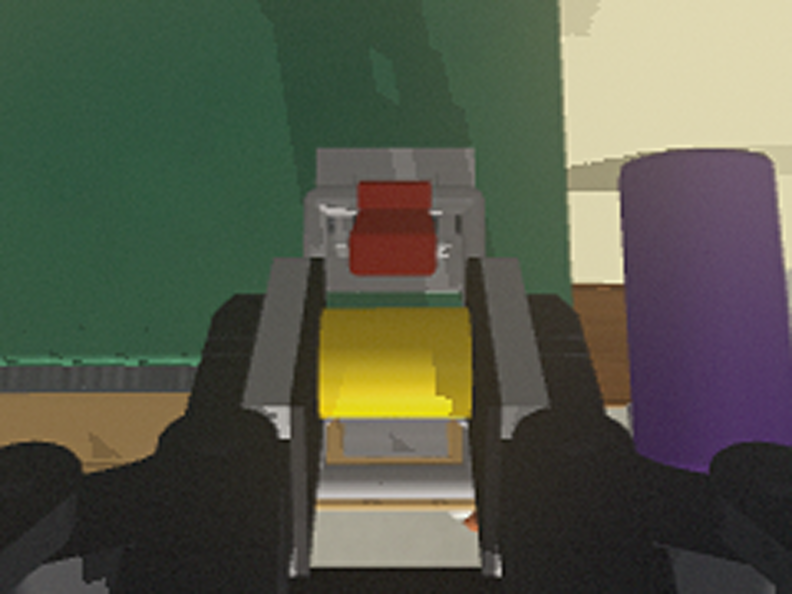

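View pics/s13.png

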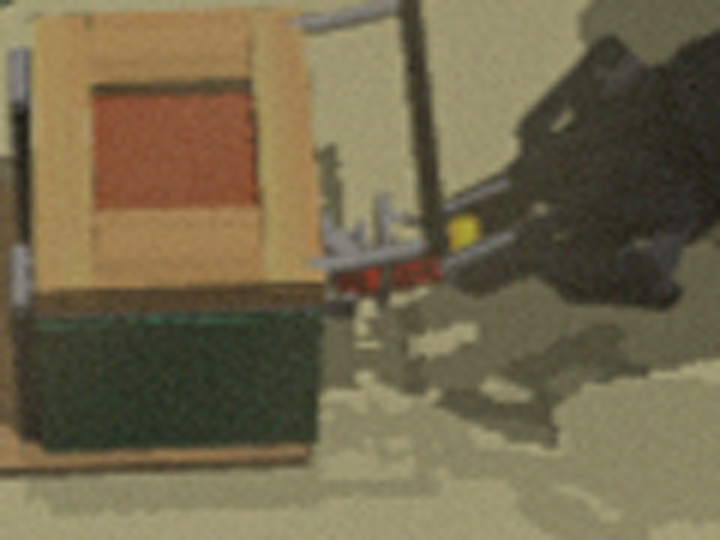

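```bash
python3 - <<'E'
from h import *
d=wristcam(); 
for lv in (1.5,1.6,1.7,1.8,1.9,2.0):
    l=latch(lv,0); p=np.array([137,-30]); dd=np.array([np.sin(lv),-np.cos(lv)]); e=np.array([np.cos(lv),np.sin(lv)])
    print(lv,[proj(d,c2w([43,*(p+50*dd+h*e)])).round(0).tolist() for h in (-3,3,)], l["bp"].round(1))
for z in (-5,0,5,10,15):
    print(z, [ (y,proj(d,c2w([43,y,z])).round(0)[0,1]) for y in (150,155,160)])
E
python3 - <<'E'
import cv2
a=cv2.imread('pics/s13.png')
E
```

```text
1.5 [[[319.0, 253.0]], [[319.0, 265.0]]] [150.7 -35. ]
1.6 [[[319.0, 263.0]], [[319.0, 276.0]]] [151.1 -33.6]
1.7 [[[319.0, 274.0]], [[319.0, 287.0]]] [151.4 -32.2]
1.8 [[[319.0, 285.0]], [[319.0, 298.0]]] [151.5 -30.7]
1.9 [[[319.0, 296.0]], [[319.0, 309.0]]] [151.5 -29.3]
2.0 [[[319.0, 307.0]], [[319.0, 320.0]]] [151.4 -27.8]
-5 [(150, np.float64(328.0)), (155, np.float64(328.0)), (160, np.float64(327.0))]
0 [(150, np.float64(338.0)), (155, np.float64(337.0)), (160, np.float64(337.0))]
5 [(150, np.float64(348.0)), (155, np.float64(348.0)), (160, np.float64(347.0))]
10 [(150, np.float64(358.0)), (155, np.float64(358.0)), (160, np.float64(358.0))]
15 [(150, np.float64(368.0)), (155, np.float64(368.0)), (160, np.float64(369.0))]
```

```bash
python3 tr.py 54 2.0,0,54 2.05,-.1,53 2.05,-.2,52 2.02,-.28,51 2.0,-.35,50 1.95,-.37,50
```

```text
2.0 0.0 54.0 knob [185.4  -0.3] hook [151.4  15.2] clr 20.1 | tx 0.00 ty 0.00 rz -0.00
2.05 -0.1 53.0 knob [182.4   3.7] hook [147.   15.7] clr 15.0 | tx 0.48 ty 0.01 rz 0.12
2.05 -0.2 52.0 knob [179.1   6.6] hook [142.7  15. ] clr 10.5 | tx 0.89 ty 0.09 rz 0.25
2.02 -0.28 51.0 knob [176.4   8.3] hook [139.5  13.8] clr 7.4 | tx 1.17 ty 0.21 rz 0.38
2.0 -0.35 50.0 knob [173.9   9.7] hook [136.7  12.6] clr 4.6 | tx 1.41 ty 0.32 rz 0.50
1.95 -0.37 50.0 knob [173.2   9.4] hook [135.9  11.6] clr 4.4 | tx 1.43 ty 0.39 rz 0.50
```

```bash
python3 -m jog '[230,0.25,0,0,0,0,0.1, 230,0.5,0,0,0,0,0.1, 230,0.7,0.05,0,0,0,0.2, 230,0.9,0.1,0,0,0,0.25, 230,1.05,0.15,0,0,0,0.3, 230,1.2,0.2,0,0,0,0.4, 230,1.3,0.25,0,0,0,0.45, 230,1.4,0.35,0,0,0,0.5, 230,1.4,0.35,0,0,0,0.5]' 25
python3 - <<'E'
from h import *
d=wristcam(); save('pics/w14.png',d,(200,220,440,400),3.3); s,R=cur(); print(s["contact_force"],s["width"]); 
l=latch(1.95,-.37); print({k:proj(d,c2w([43,*v])).round(0) for k,v in l.items()},delta(*tcp(l["knob"],50,10,-2.5)))
print(proj(d,c2w([43,143,5.5])))
save('pics/s14.png',get_image('scene'),(280,210,400,300),6)
for lv in (1.5,1.6,1.7,1.8,1.9,2.0):
    l=latch(lv,0); p=np.array([137,-30]); dd=np.array([np.sin(lv),-np.cos(lv)]); e=np.array([np.cos(lv),np.sin(lv)])
    print(lv,[proj(d,c2w([43,*(p+50*dd+h*e)])).round(0).tolist() for h in (-3,3,)])
E
```

```text
clock: 18.9
position: [0.5598, 0.1042, 0.1125]
ee_rot: [-0.295, 0.681, -0.185, 0.643]
contact_force: [-4.9, 3.9, 0.6]
width: 0.0195
[-4.14541649  4.62130524  1.2541144 ] 0.019008381554098536
{'tip': array([[319., 279.]]), 'bp': array([[319., 264.]]), 'hook': array([[319., 345.]]), 'knob': array([[319., 331.]])} [-0.03  0.18 -0.03  0.02 -0.04  0.02]
[[319.23971105 331.2094405 ]]
1.5 [[[318.0, 223.0]], [[318.0, 235.0]]]
1.6 [[[318.0, 233.0]], [[318.0, 246.0]]]
1.7 [[[318.0, 243.0]], [[318.0, 257.0]]]
1.8 [[[318.0, 254.0]], [[318.0, 268.0]]]
1.9 [[[318.0, 266.0]], [[319.0, 280.0]]]
2.0 [[[319.0, 278.0]], [[319.0, 291.0]]]
```

View pics/w14.png

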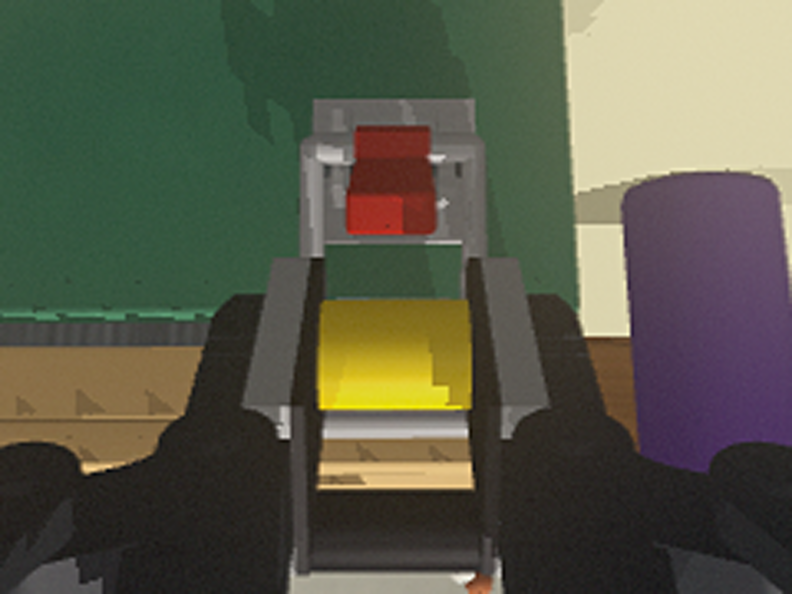

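View pics/s14.png

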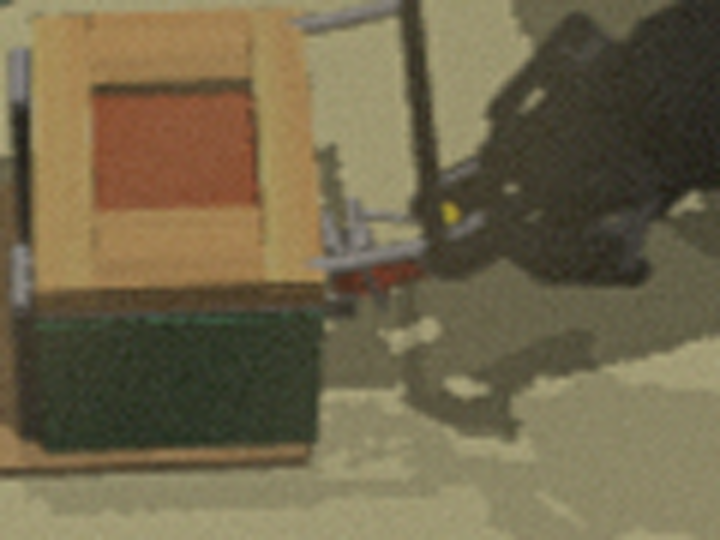

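```bash
python3 -m jog '[230,0.05,0.1,0,0,0,0, 230,0.1,0.15,0,0,0,0, 230,-0.05,0.25,0,0,0,0, 230,-0.2,0.4,0,0,0,0, 230,-0.35,0.55,0,0,0,0, 230,-0.5,0.7,0,0,0,0, 230,-0.5,0.7,0,0,0,0]' 25
python3 - <<'E'
from h import *
d=wristcam(); save('pics/w15.png',d,(200,220,440,400),3.3); s,R=cur(); print(s["contact_force"],s["width"]); 
l=latch(1.4,-.35); print({k:proj(d,c2w([43,*v])).round(0) for k,v in l.items()},delta(*tcp(l["knob"],50,10,-2.5)))
save('pics/s15.png',get_image('scene'),(280,210,400,300),6)
for lv in (1.0,1.2,1.4,1.6,1.8):
    p=np.array([137,-30]); dd=np.array([np.sin(lv),-np.cos(lv)]); e=np.array([np.cos(lv),np.sin(lv)])
    print(lv,[proj(d,c2w([43,*(p+50*dd+h*e)])).round(0).tolist() for h in (-3,3,)])
E
```

```text
clock: 19.88
position: [0.5603, 0.1019, 0.1042]
ee_rot: [-0.295, 0.682, -0.185, 0.643]
contact_force: [-4.4, 2.8, 1.1]
width: 0.0192
[-4.60884316  3.9043009   1.0646151 ] 0.01906431517444481
{'tip': array([[318., 234.]]), 'bp': array([[319., 264.]]), 'hook': array([[319., 346.]]), 'knob': array([[319., 331.]])} [-0.14  0.05 -0.04  0.02 -0.04  0.02]
1.0 [[[318.0, 201.0]], [[318.0, 207.0]]]
1.2 [[[318.0, 212.0]], [[318.0, 221.0]]]
1.4 [[[318.0, 228.0]], [[318.0, 240.0]]]
1.6 [[[318.0, 248.0]], [[318.0, 262.0]]]
1.8 [[[318.0, 271.0]], [[318.0, 286.0]]]
```

View pics/w15.png

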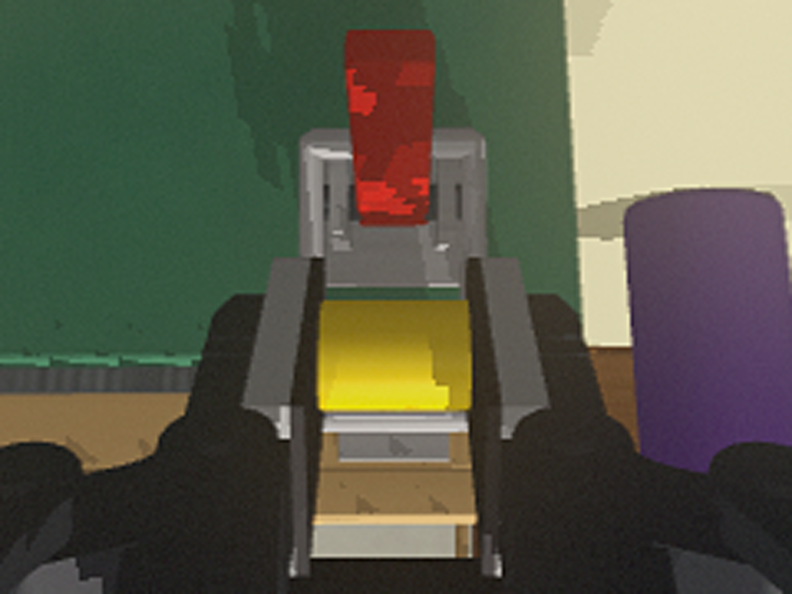

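View pics/s15.png

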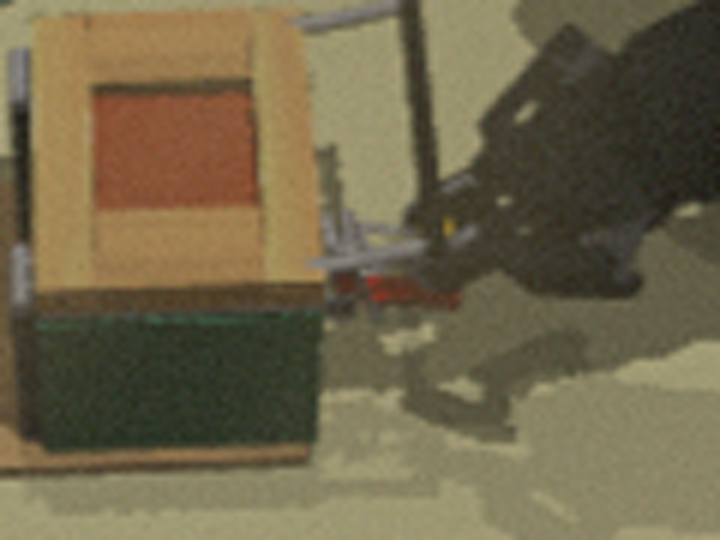

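Run:
```python
from h import *
d=wristcam(); C=-d["R"].T@d["t"]; print(w2c(C))
f=lambda x,y,z: ((proj(d,c2w([x,y,z]))[0]-[200,220])*3.3).round(0)
for n,y,z in (("lip top out",145,5.5),("lip bot",145,-3),("lip top in",141,5.5),("hook 135.7,6.3",135.7,6.3),("hook seat",135.5,2),("hook outside",148,4),("leaf edge top",125,20),("leaf edge bot",125,0),("inner wall?",128,5.5)):
    print(n,f(34,y,z),f(52,y,z))
```

```text
[ 44.21460811 329.04538009  21.45489567]
lip top out [334. 419.] [452. 418.]
lip bot [335. 362.] [451. 361.]
lip top in [335. 421.] [451. 421.]
hook 135.7,6.3 [337. 429.] [450. 429.]
hook seat [337. 401.] [449. 401.]
hook outside [333. 406.] [453. 406.]
leaf edge top [339. 521.] [449. 521.]
leaf edge bot [341. 396.] [447. 395.]
inner wall? [339. 428.] [448. 428.]
```

```bash
python3 -m jog '[230,-0.15,0.1,0,0,0,0, 230,-0.3,0.2,0,0,0,0, 230,-0.4,0.3,0,0,0,0, 230,-0.4,0.3,0,0,0,0]' 25
python3 - <<'E'
from h import *
d=wristcam(); save('pics/w16.png',d,(200,220,440,400),3.3); s,R=cur(); print(s["contact_force"],s["width"]); 
l=latch(1.25,-.32); print({k:proj(d,c2w([43,*v])).round(0) for k,v in l.items()},delta(*tcp(l["knob"],50,10,-2.5)))
f=lambda x,y,z: ((proj(d,c2w([x,y,z]))[0]-[200,220])*3.3).round(0)
for n,y,z in (("lip top out",145,5.5),("hook seat",135.5,2),("hook outside",148,4),("leaf edge bot",125,0),("inner wall?",128,5.5)):
    print(n,f(34,y,z),f(52,y,z))
for lv in (1.0,1.2,1.4,1.6):
    p=np.array([137,-30]); dd=np.array([np.sin(lv),-np.cos(lv)]); e=np.array([np.cos(lv),np.sin(lv)])
    print(lv,[f(43,*(p+50*dd+h*e)) for h in (-3,3,)])
E
```

```text
clock: 20.52
position: [0.5604, 0.1013, 0.0995]
ee_rot: [-0.294, 0.682, -0.184, 0.644]
contact_force: [-4.4, 1.8, 5.1]
width: 0.0192
[-3.62604008  1.87824221  5.23213816] 0.01922912047222783
{'tip': array([[318., 230.]]), 'bp': array([[319., 269.]]), 'hook': array([[319., 352.]]), 'knob': array([[319., 336.]])} [-0.02 -0.13 -0.04  0.03 -0.04  0.04]
lip top out [333. 450.] [453. 450.]
hook seat [337. 431.] [450. 431.]
hook outside [332. 439.] [454. 438.]
leaf edge bot [340. 423.] [447. 423.]
inner wall? [339. 457.] [449. 457.]
1.0 [array([391., -36.]), array([391., -14.])]
1.2 [array([391.,   4.]), array([390.,  35.])]
1.4 [array([390.,  58.]), array([390.,  98.])]
1.6 [array([390., 127.]), array([390., 172.])]
```

View pics/w16.png

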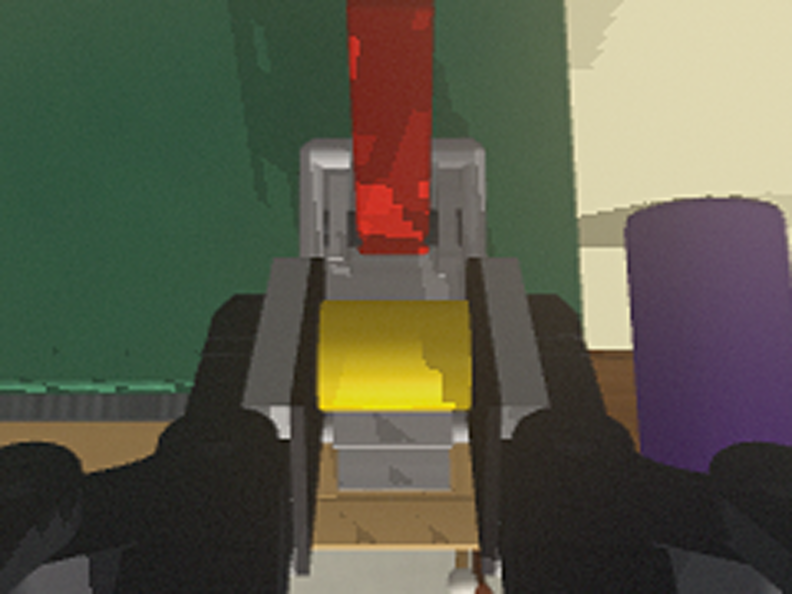

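```bash
python3 -m jog '[210,0,0,0,0,0,0, 170,0,0,0,0,0,0, 140,0,0,0,0,0,0, 140,0,0,0,0,0,0, 140,-0.1,-1,0,0,0,0, 140,-0.2,-2.5,0,0,0,0, 140,-0.3,-5,0,0,0,0, 140,-0.3,-6,0,0,0,0, 140,-0.3,-6,0,0,0,0]' 25
python3 - <<'E'
from h import *
d=wristcam(); save('pics/w17.png',d,(200,160,440,340),3.3); s,R=cur(); print(s["contact_force"],s["width"],w2c(s["position"]),s["qpos"].round(2)); 
f=lambda x,y,z: ((proj(d,c2w([x,y,z]))[0]-[200,160])*3.3).round(0)
for n,y,z in (("lip top out",145,5.5),("hook seat",135.5,2),("hook outside",148,4)):
    print(n,f(34,y,z),f(52,y,z))
for lv in (1.0,1.1,1.2,1.3,1.4,1.6):
    p=np.array([137,-30]); dd=np.array([np.sin(lv),-np.cos(lv)]); e=np.array([np.cos(lv),np.sin(lv)])
    print(lv,[f(43,*(p+50*dd+h*e)) for h in (-3,3,)])
E
```

```text
clock: 21.7
position: [0.5525, 0.1505, 0.1346]
ee_rot: [-0.296, 0.681, -0.185, 0.643]
contact_force: [-1.0, -0.2, -0.4]
width: 0.0385
[0.1867162  0.36135544 0.2498651 ] 0.03885099254627608 [ 43.48911158 214.60418688  24.0910557 ] [ 0.59  0.59  1.6  -0.78  1.46  0.73]
lip top out [346. 482.] [436. 482.]
hook seat [348. 475.] [434. 474.]
hook outside [346. 472.] [436. 472.]
1.0 [array([389., 117.]), array([389., 132.])]
1.1 [array([389., 129.]), array([389., 148.])]
1.2 [array([389., 144.]), array([389., 166.])]
1.3 [array([389., 162.]), array([389., 186.])]
1.4 [array([389., 182.]), array([389., 209.])]
1.6 [array([389., 229.]), array([389., 261.])]
```

View pics/w17.png

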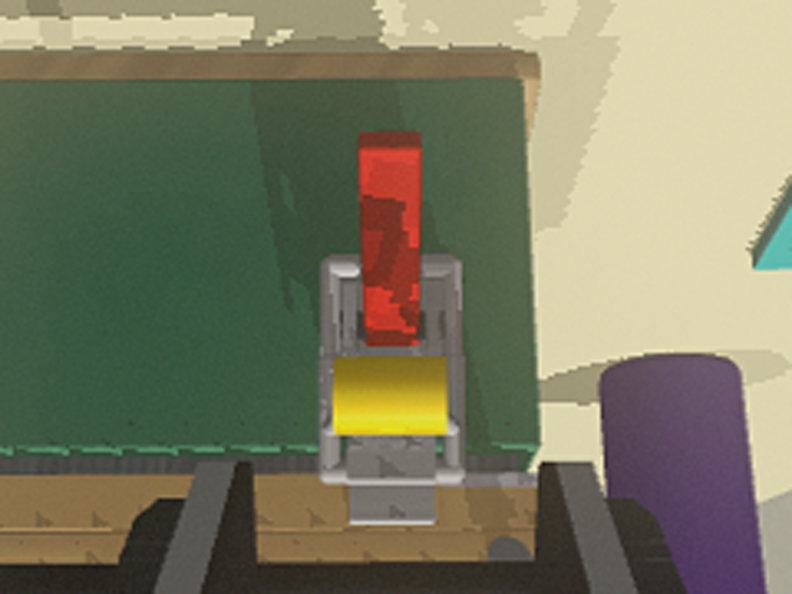

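Run:
```python
from h import *
d=wristcam(); save('pics/w17c.png',d,(280,250,360,330),9)
C=-d["R"].T@d["t"]; print(w2c(C))
f=lambda x,y,z: ((proj(d,c2w([x,y,z]))[0]-[280,250])*9).round(0)
for n,x,y,z in (("corner",75,125,-5),("lip top out",42,145,5.5),("lip top in",42,141,5.5),("lip bot out",42,145,-3),("hook seat",42,135.5,2),("hook top",42,135.5,4.5),("hook end",56,135.5,2),("leaf bot",42,125,0),("leaf top",42,125,20)): print(n,f(x,y,z))
for lv in (1.05,1.12,1.2):
  for ph in (-.35,-.29,-.25,-.2):
    l=latch(lv,ph); print(lv,ph,"hook",l["hook"].round(1),f(42,*l["hook"]),"knob",l["knob"].round(1),f(42,*l["knob"]),"tip",f(42,*l["tip"]))
```

```text
[ 44.28137992 377.5841488   51.47024102]
corner [753. 428.]
lip top out [340. 510.]
lip top in [340. 520.]
lip bot out [340. 396.]
hook seat [341. 489.]
hook top [341. 521.]
hook end [524. 488.]
leaf bot [342. 490.]
leaf top [342. 747.]
1.05 -0.35 hook [132.4  -0. ] [341. 471.] knob [169.7  -2.9] [336. 312.] tip [ 335. -451.]
1.05 -0.29 hook [134.9   0.8] [341. 474.] knob [171.9  -4.4] [336. 283.] tip [ 335. -451.]
1.05 -0.25 hook [136.5   1.2] [341. 476.] knob [173.3  -5.4] [336. 262.] tip [ 335. -451.]
1.05 -0.2 hook [138.6   1.7] [340. 476.] knob [175.   -6.7] [335. 236.] tip [ 335. -451.]
1.12 -0.35 hook [133.1   0.7] [341. 478.] knob [170.4  -2.2] [336. 320.] tip [ 335. -422.]
1.12 -0.29 hook [135.6   1.5] [341. 482.] knob [172.6  -3.6] [336. 291.] tip [ 335. -422.]
1.12 -0.25 hook [137.2   2. ] [341. 484.] knob [174.   -4.6] [335. 270.] tip [ 335. -422.]
1.12 -0.2 hook [139.3   2.4] [340. 484.] knob [175.7  -6. ] [335. 243.] tip [ 335. -422.]
1.2 -0.35 hook [133.9   1.6] [341. 488.] knob [171.1  -1.3] [336. 330.] tip [ 335. -386.]
1.2 -0.29 hook [136.3   2.4] [341. 492.] knob [173.3  -2.7] [336. 301.] tip [ 335. -386.]
1.2 -0.25 hook [138.    2.9] [341. 493.] knob [174.7  -3.7] [335. 281.] tip [ 335. -386.]
1.2 -0.2 hook [140.1   3.3] [340. 494.] knob [176.5  -5.1] [335. 254.] tip [ 335. -386.]
```

View pics/w17c.png

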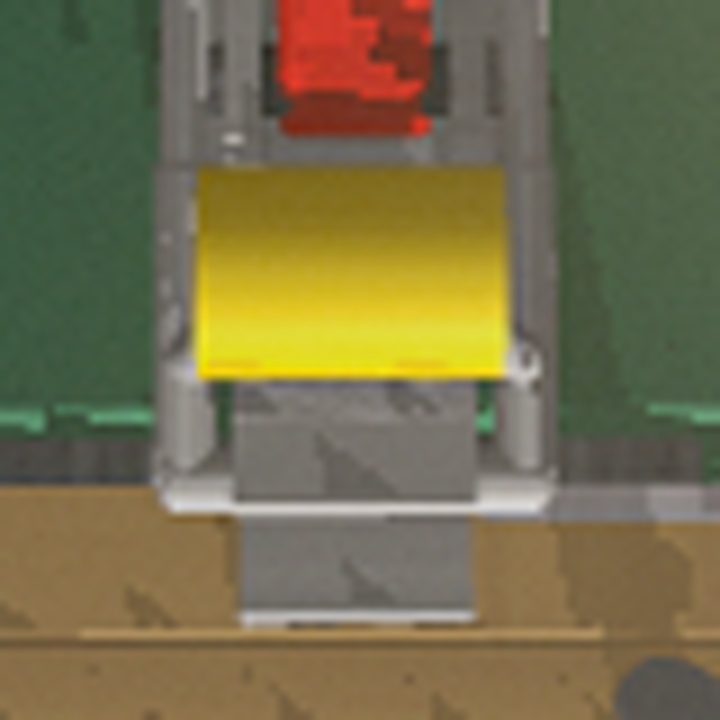

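```bash
cat > lv.py <<'E'
from h import *
L=57; al=np.radians(L); A=np.array([-np.sin(al),-np.cos(al)]); n=np.array([-np.cos(al),np.sin(al)])
def contact(lv):
    d=np.array([np.sin(lv),-np.cos(lv)]); e=np.array([np.cos(lv),np.sin(lv)])
    s=np.interp(lv,[0,1.12],[50,34]); return np.array([137,-30])+s*d+(3+11*abs(e@n))*e
def knobh(lv):
    bp=latch(lv,0)["bp"]; v=np.array([135.5,2])-bp; ln=np.hypot(*v); ph=np.arctan2(v[0],v[1])
    return bp+(ln-15.5)*np.array([np.sin(ph),np.cos(ph)])+34*np.array([np.cos(ph),-np.sin(ph)]),ln-43
if __name__=="__main__":
    P0,R0=c2w([43,*contact(1.12)]),toolR(L,'x',1)
    for lv in (1.12,1.0,.9,.8,.7,.6,.5,.4,.3,.2,.1,0):
        t=contact(lv); k,st=knobh(lv); v=k-t; b=np.array([170,30])-t
        dd=R0.inv().apply(c2w([43,*t])-P0)*100
        print(lv,"tcp",t.round(1),"knob",k.round(1),"st",round(st,1),"n-clr",round(v@n-18,1),"along",round(-v@A,1),"bar n",round(b@n-5,1),"| tx %.2f ty %.2f"%(dd[0],dd[1]))
    t=contact(1.12)
    print("standoff",delta(c2w([43,*(t-60*A)]),R0), "15 off",delta(c2w([43,*(t-15*A)]),R0))
E
python3 lv.py
```

```text
1.12 tcp [171.4 -37. ] knob [172.5  -3.2] st 0.5 n-clr 9.7 along 19.3 bar n 51.9 | tx 0.00 ty 0.00
1.0 tcp [171.1 -43. ] knob [172.3  -4.5] st 1.3 n-clr 13.6 along 22.0 bar n 56.8 | tx -0.49 ty 0.35
0.9 tcp [170.1 -48. ] knob [172.1  -5.6] st 2.0 n-clr 16.5 along 24.7 bar n 60.5 | tx -0.85 ty 0.70
0.8 tcp [168.5 -53. ] knob [171.8  -6.7] st 2.5 n-clr 19.0 along 28.1 bar n 63.7 | tx -1.18 ty 1.12
0.7 tcp [166.1 -57.8] knob [171.6  -7.8] st 2.9 n-clr 21.0 along 31.8 bar n 66.5 | tx -1.46 ty 1.58
0.6 tcp [163.1 -62.3] knob [171.2  -8.9] st 3.2 n-clr 22.4 along 36.0 bar n 68.7 | tx -1.67 ty 2.08
0.5 tcp [160.9 -65.8] knob [170.9 -10. ] st 3.4 n-clr 23.4 along 38.8 bar n 70.4 | tx -1.84 ty 2.45
0.4 tcp [158.8 -68.9] knob [170.5 -11.1] st 3.6 n-clr 24.1 along 41.3 bar n 71.8 | tx -1.99 ty 2.79
0.3 tcp [156.2 -71.9] knob [170.1 -12.2] st 3.6 n-clr 24.6 along 44.1 bar n 73.0 | tx -2.10 ty 3.17
0.2 tcp [153.3 -74.8] knob [169.6 -13.2] st 3.5 n-clr 24.7 along 47.2 bar n 73.8 | tx -2.18 ty 3.58
0.1 tcp [149.8 -77.5] knob [169.1 -14.3] st 3.3 n-clr 24.5 along 50.6 bar n 74.2 | tx -2.23 ty 4.01
0 tcp [146. -80.] knob [168.6 -15.3] st 3.1 n-clr 23.9 along 54.2 bar n 74.2 | tx -2.22 ty 4.47
standoff [-2.64  1.22 -0.03  0.03 -0.03 -0.86] 15 off [-2.11  5.69 -0.01  0.03 -0.03 -0.86]
```

```bash
python3 -m jog '[200,-1,0.3,0,0,0,-0.4, 255,-2,0.6,0,0,0,-0.9, 255,-2.6,1.2,0,0,0,-0.9, 255,-2.6,1.2,0,0,0,-0.9, 255,-2.4,3,0,0,0,-0.9, 255,-2.1,5.5,0,0,0,-0.9, 255,-2.1,5.5,0,0,0,-0.9]' 60
python3 - <<'E'
from lv import *
d=wristcam(); save('pics/w18.png',d); s,R=cur(); print(s["contact_force"],s["width"],s["qpos"].round(2)); 
print(delta(c2w([43,*contact(1.12)]),toolR(L,'x',1)))
save('pics/s18.png',get_image('scene'),(280,210,400,300),6)
E
```

```text
clock: 22.68
position: [0.5563, 0.1186, 0.0825]
ee_rot: [-0.253, 0.693, -0.143, 0.66]
contact_force: [0.3, 0.1, 0.5]
width: -0.0
[-0.07957066  0.34387796  1.00935344] -5.8258598613724735e-05 [ 0.59  0.69  1.67 -0.89  1.43  0.87]
[-0.15  1.61  0.02  0.05 -0.04  0.04]
```

View pics/w18.png

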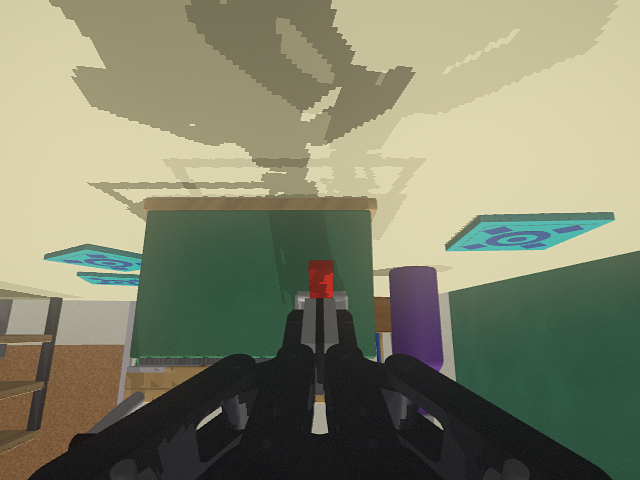

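View pics/s18.png

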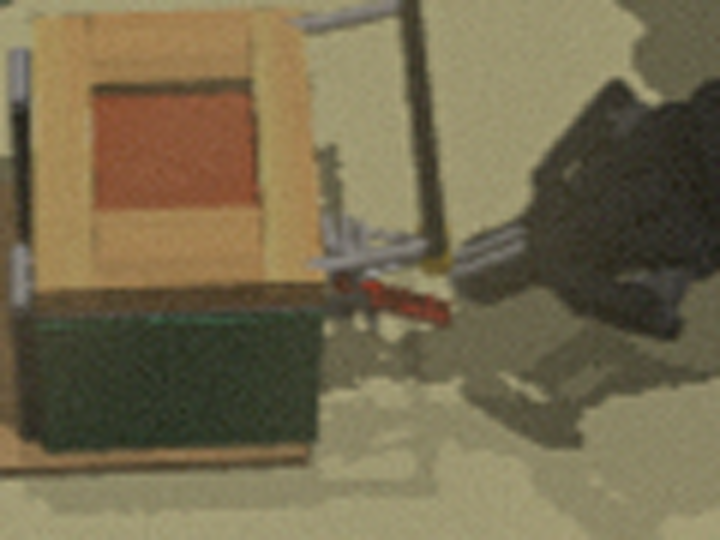

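```bash
python3 -m jog '[255,-0.1,0.8,0,0,0,0, 255,-0.15,1.6,0,0,0,0, 255,-0.4,1.8,0,0,0,0, 255,-0.65,1.95,0,0,0,0, 255,-1,2.3,0,0,0,0, 255,-1.35,2.7,0,0,0,0, 255,-1.6,3.2,0,0,0,0, 255,-1.8,3.7,0,0,0,0, 255,-2,4.05,0,0,0,0, 255,-2,4.05,0,0,0,0]' 60
python3 - <<'E'
from lv import *
d=wristcam(); save('pics/w19.png',d,(200,180,440,360),3.3); s,R=cur(); print(s["contact_force"],s["qpos"].round(2)); 
print(delta(c2w([43,*contact(.5)]),toolR(L,'x',1)),delta(c2w([43,*contact(0)]),toolR(L,'x',1)))
save('pics/s19.png',get_image('scene'),(280,210,400,300),6)
E
```

```text
clock: 24.02
position: [0.5607, 0.098, 0.0433]
ee_rot: [-0.254, 0.692, -0.143, 0.66]
contact_force: [0.1, 0.1, -0.2]
width: -0.0
[ 0.43654536  0.91683064 -0.51402243] [ 0.56  0.74  1.71 -0.92  1.36  0.92]
[ 0.14  0.06 -0.01  0.04 -0.03  0.04] [-0.25  2.09  0.    0.04 -0.03  0.04]
```

View pics/w19.png

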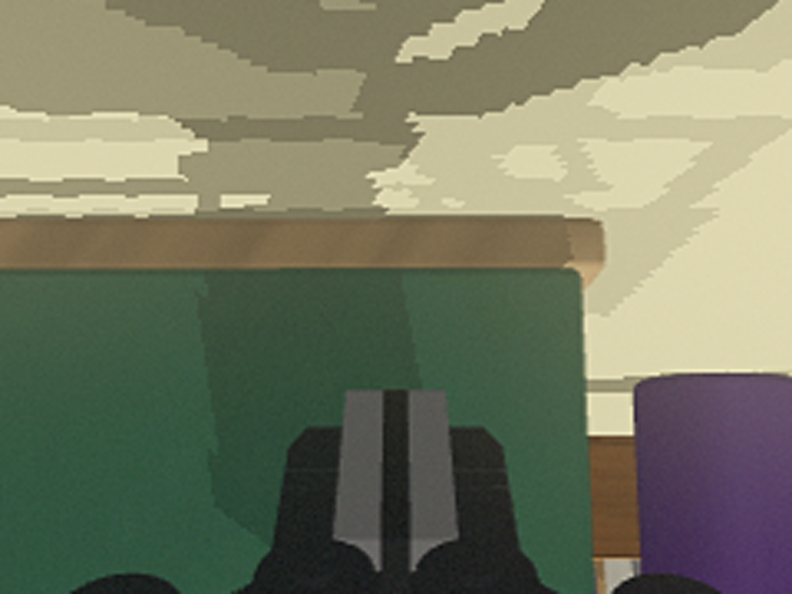

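View pics/s19.png

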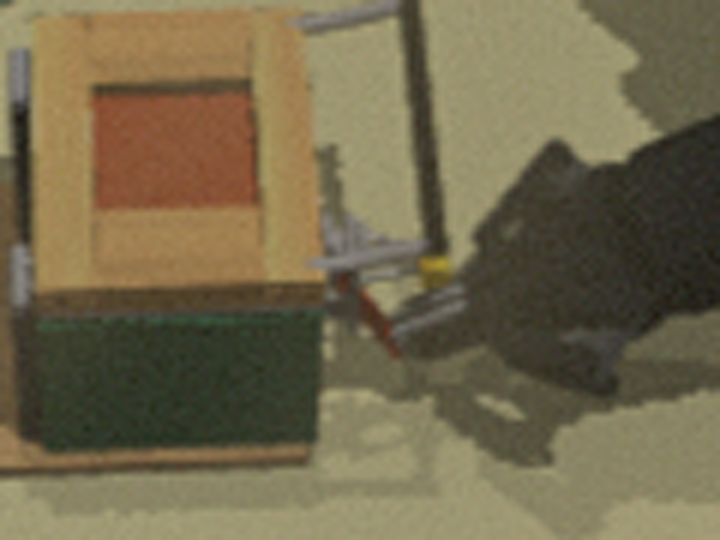

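```bash
python3 -m jog '[255,0,0.4,0,0,0,0, 255,-0.1,0.8,0,0,0,0, 255,-0.15,1.2,0,0,0,0, 255,-0.2,1.6,0,0,0,0, 255,-0.25,1.9,0,0,0,0, 255,-0.25,2.1,0,0,0,0, 255,-0.25,2.1,0,0,0,0]' 60
python3 - <<'E'
from lv import *
s,R=cur(); print(s["contact_force"],w2c(s["position"])); 
print(delta(c2w([43,*contact(0)]),toolR(L,'x',1)))
S=get_image('scene'); save('pics/s20.png',S,(280,210,400,300),6)
print([(n,((proj(S,c2w([42,*p]))[0]-[280,210])*6).round(0)) for n,p in (("knob",knobh(0)[0]),("tip",(137,-80)),("hook",(135.5,2)))])
E
```

```text
clock: 25.0
position: [0.5634, 0.0818, 0.0303]
ee_rot: [-0.254, 0.692, -0.142, 0.66]
contact_force: [0.1, 0.4, 0.2]
width: -0.0001
[0.05670961 0.41643595 0.19014292] [ 43.01659848 145.66950714 -79.72141592]
[-0.04 -0.01 -0.    0.04 -0.03  0.04]
[('knob', array([420., 264.])), ('tip', array([341., 356.])), ('hook', array([344., 241.]))]
```

View pics/s20.png

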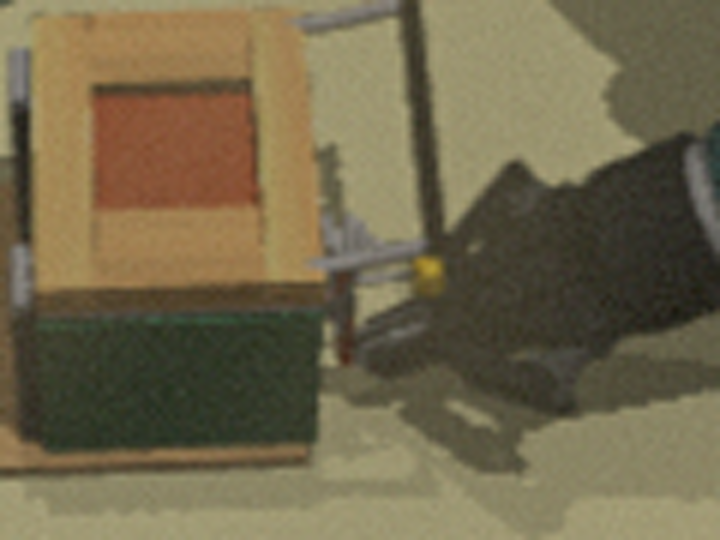

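```bash
python3 -m jog '[255,0.15,0.2,0,0,0,0, 255,0.25,0.4,0,0,0,0, 255,0.3,0.55,0,0,0,0, 255,0.3,0.55,0,0,0,0]' 60
python3 - <<'E'
from lv import *
s,R=cur(); print(s["contact_force"],w2c(s["position"]));
E
```

```text
clock: 25.55
position: [0.5642, 0.0794, 0.0301]
ee_rot: [-0.256, 0.691, -0.144, 0.661]
contact_force: [-8.0, 18.0, 7.2]
width: -0.0002
[-7.9637972  18.00595302  7.16291586] [ 43.40827901 143.21394996 -79.92649758]
```

```bash
python3 -m jog '[255,-0.3,-0.6,0,0,0,0, 255,-0.5,-2,0,0,0,0, 255,-0.5,-5,0,0,0,0, 255,-0.5,-9,0,0,0,0, 255,-0.5,-12,0,0,0,0, 255,-0.5,-12,0,0,0,0]' 60
python3 - <<'E'
from lv import *
d=wristcam(); save('pics/w21.png',d,(220,170,420,320),4); s,R=cur(); print(s["contact_force"],w2c(s["position"])); 
f=lambda y,z: ((proj(d,c2w([43,y,z]))[0]-[220,170])*4).round(0)
print("tip",f(140,-80),"hook seat",f(135.5,2),"hook top",f(135.5,4.5),"lip top",f(145,5.5),"lip bot",f(145,-3),"knob",f(*knobh(0)[0]))
S=get_image('scene'); save('pics/s21.png',S,(240,190,400,310),5)
E
```

```text
clock: 26.3
position: [0.5482, 0.1803, 0.0917]
ee_rot: [-0.256, 0.691, -0.142, 0.661]
contact_force: [0.3, -0.1, -0.9]
width: 0.0001
[ 0.40910065 -0.3089533  -0.61576438] [ 43.96140721 244.0010712  -19.05636778]
tip [390. 292.] hook seat [391. 725.] hook top [391. 739.] lip top [391. 748.] lip bot [390. 698.] knob [389. 626.]
```

View pics/w21.png

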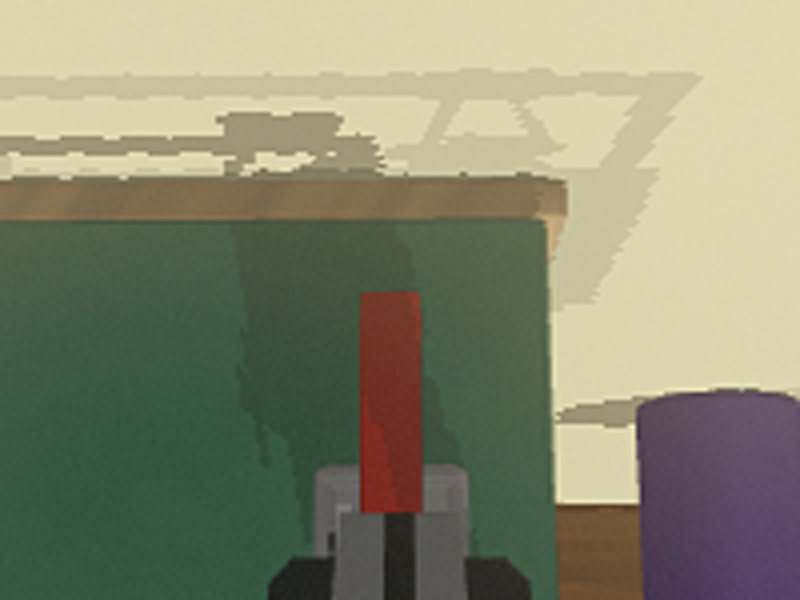

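View pics/s21.png

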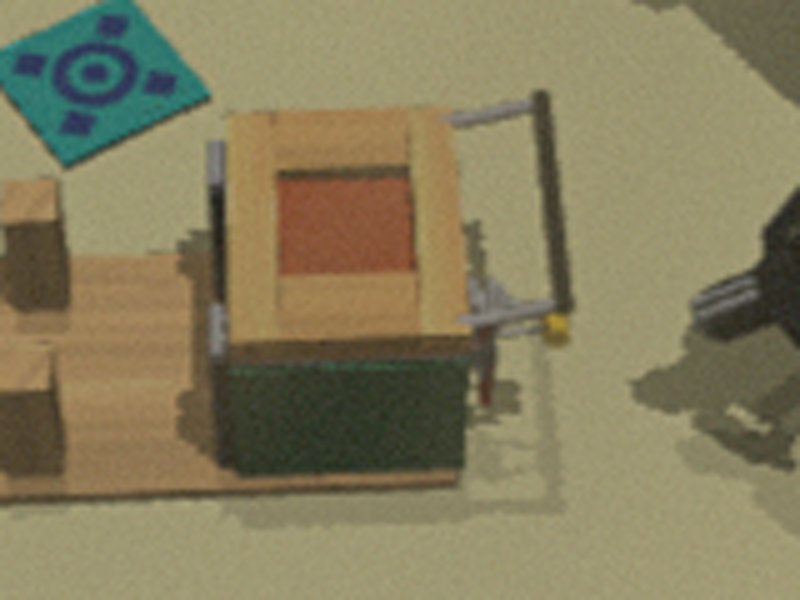

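```bash
python3 -m jog '[140,1,-0.5,0,0,0,0.2, 140,2.5,-1,0,0,0,0.5, 140,4,-1,0,0,0,0.9, 140,5.5,-0.5,0,0,0,0.9, 140,5.5,-0.5,0,0,0,0.9]' 60
python3 - <<'E'
from lv import *
d=wristcam(); s,R=cur(); print(w2c(s["position"])); 
c=proj(d,c2w([43,140,0]))[0].astype(int); print(c); save('pics/w22.png',d,(c[0]-50,c[1]-70,c[0]+50,c[1]+30),7); o=c-[50,70]
f=lambda y,z: ((proj(d,c2w([43,y,z]))[0]-o)*7).round(0)
print("tip",f(140,-80),"hook seat",f(135.5,2),"hook top",f(135.5,4.5),"lip top",f(145,5.5),"lip bot",f(145,-3),"knob",f(*knobh(0)[0]))
E
```

```text
clock: 27.02
position: [0.5516, 0.1515, 0.1405]
ee_rot: [-0.295, 0.681, -0.186, 0.644]
contact_force: [-0.0, 0.1, -0.1]
width: 0.0383
[ 43.12280583 217.02763584  29.59160764]
[319 291]
tip [ 355. -219.] hook seat [357. 522.] hook top [357. 547.] lip top [356. 536.] lip bot [356. 449.] knob [354. 250.]
```

View pics/w22.png

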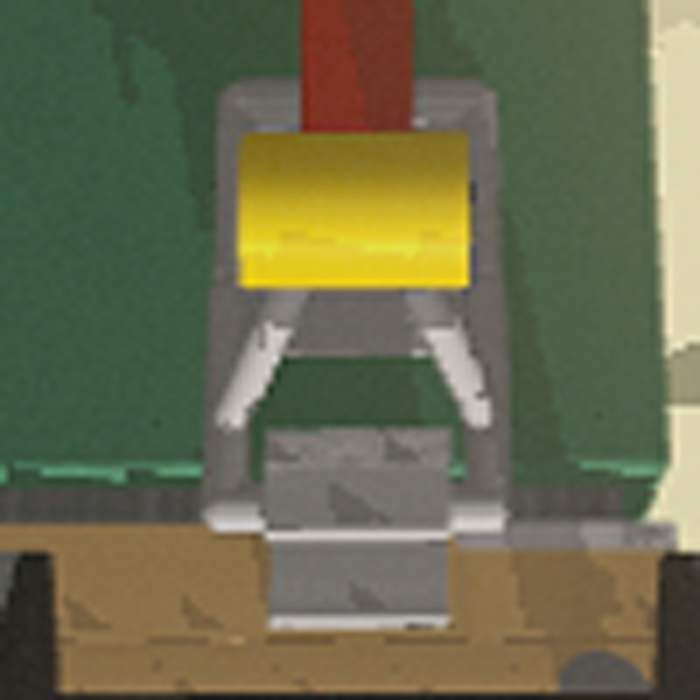

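```bash
python3 -m jog '[140,1,-3,0,0,0,0, 140,2,-7,0,0,0,0, 140,3,-11,0,0,0,0, 140,3,-11,0,0,0,0, 140,3,-11,0,0,0,0, 140,3,-11,0,0,0,0, 140,3,-11,0,0,0,0, 140,3,-11,0,0,0,0]' 60
python3 - <<'E'
from lv import *
S=get_image('scene'); save('pics/s23.png',S); d=wristcam(); save('pics/w23.png',d,(220,140,420,290),4); save('pics/t23.png',get_image('top'))
f=lambda x,y,z: ((proj(d,c2w([x,y,z]))[0]-[220,140])*4).round(0)
print("tip",f(43,140,-80),"leaf edge bot",f(-75,125,0),"leaf edge top",f(-75,125,20))
E
```

```text
clock: 28.08
position: [0.5407, 0.2169, 0.2327]
ee_rot: [-0.295, 0.682, -0.185, 0.643]
contact_force: [-0.9, -0.5, 0.1]
width: 0.038
tip [398.  16.] leaf edge bot [-73. 321.] leaf edge top [-83. 395.]
```

View pics/s23.png

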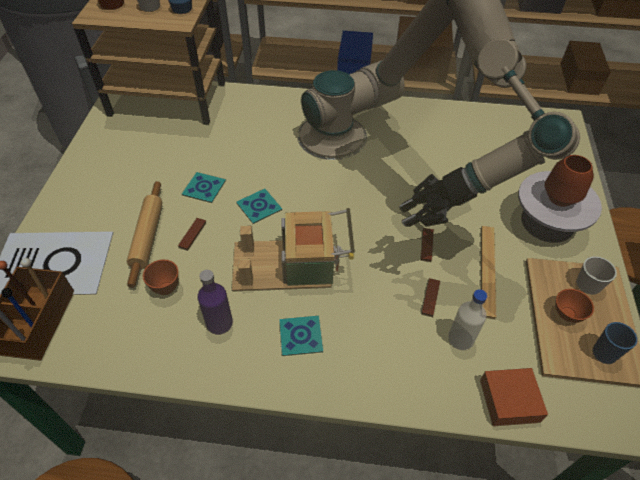

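View pics/w23.png

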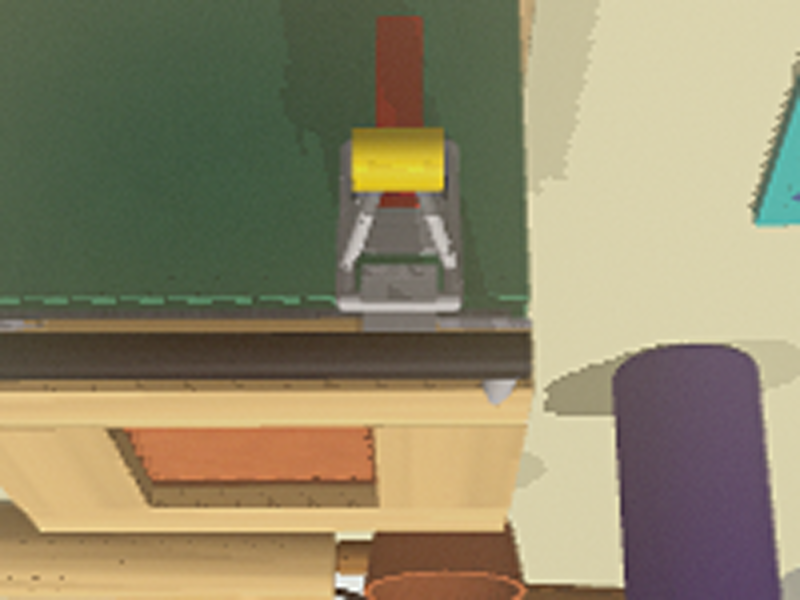

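View pics/t23.png

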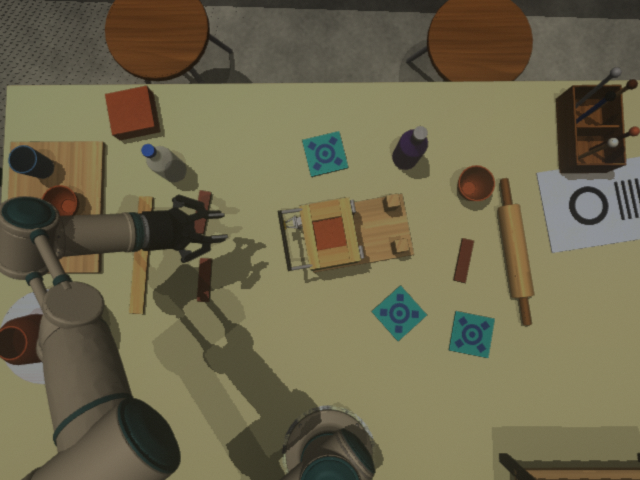

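The scene and top views show the leaf flat with the tile's plain back up, and the bystanders are all where they started. In the wrist view the lever is down (tip near 400,16) and the hook bar is in the keeper (near 400,300). The arm is clear, so I'm handing in.

```bash
python3 -c "
from rig import sign_off; print(sign_off())"
```

```text
the job is handed in; nothing more can be done
None
```

The tile is clamped face down in the cradle, and I handed the job in at 28 s of the 67 s allowed.

**What I did**
- **Leaf:** I gripped it by its bar, swung it over slowly and pressed it onto the bed. It stopped there at about 26 N, with the bar at its closed height (30 mm above the hinge).
- **Hook:** I lifted it by the yellow knob over the keeper's lip, lowered it behind and let go.
- **Lever:** I pressed the red lever down past centre, then pushed again with about 18 N, and it moved no further.

**Last checks**
- **Leaf and tile:** The leaf lies flat and the tile's plain back is up.
- **Hook:** In a close view its ends show on either side of the lip and its middle is hidden behind the lip.
- **Lever:** It stayed down after I let go, with its tip where it should be at angle 0.
- **Bystanders:** Every listed bystander is where it started.
- **Robot:** It was well clear of everything when I handed in.

**Small disagreements**
- **Knob:** It ended about 4 mm lower than I calculated. I think this is because the hook is pulled against the lip instead of sitting mid-channel.
- **Lever force:** I read almost no force at the points I checked near centre (about 0.5 and 0). I had expected little there, and I took no reading during the stiffer part earlier.

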